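# Drain the washed ink knives and hang them on the peg rail

### The job

The washed ink knives (two or three) are lying on the bench. Stand all of them in the sloping draining stand, blade down and one to a bay, so that they are all draining there together; then hang each of them by the hole in its handle on a free peg of the rail, one knife to a peg, blade hanging down. Leave the tools already hanging and the other things on the bench as they are.

Things in the scene. Friction and masses are not known exactly. Their poses are not given: they have to be found in the camera images.
- knife0: washed ink knife (may be absent), 200 mm long, 80 g, same on both faces. Flat wooden handle 10 mm thick, 26 mm wide at body x -58..+12 mm, 34 mm wide at x -100..-58 mm (hanging end); steel blade 34 mm wide, 4 mm thick, x +12..+100 mm, mid thickness. Origin: mid length, on one face, about the balance point; x to the blade tip, y across, z through the thickness. Starts lying flat
- knife1: washed ink knife (may be absent), 200 mm long, 80 g, same on both faces. Flat wooden handle 10 mm thick, 26 mm wide at body x -58..+12 mm, 34 mm wide at x -100..-58 mm (hanging end); steel blade 34 mm wide, 4 mm thick, x +12..+100 mm, mid thickness. Origin: mid length, on one face, about the balance point; x to the blade tip, y across, z through the thickness. Starts lying flat
- knife2: washed ink knife (may be absent), 200 mm long, 80 g, same on both faces. Flat wooden handle 10 mm thick, 26 mm wide at body x -58..+12 mm, 34 mm wide at x -100..-58 mm (hanging end); steel blade 34 mm wide, 4 mm thick, x +12..+100 mm, mid thickness. Origin: mid length, on one face, about the balance point; x to the blade tip, y across, z through the thickness. Starts lying flat
- knife0_eye (a point): centre of the 20 mm round hole through that knife's handle end, mid thickness (knife x -79 mm, z +5 mm); the hole's axis is the knife's z
- knife1_eye (a point): centre of the 20 mm round hole through that knife's handle end, mid thickness (knife x -79 mm, z +5 mm); the hole's axis is the knife's z
- knife2_eye (a point): centre of the 20 mm round hole through that knife's handle end, mid thickness (knife x -79 mm, z +5 mm); the hole's axis is the knife's z
- stand: aluminium draining stand, fixed; footprint 125 x 260 mm; origin: centre of its underside, z up. Its flat bed slopes at 45 degrees, rising to the stand's +x, from a foot lip at x -45, z 30 mm up 120 mm to x +40, z 115 mm, and ends there in free air. Three bays side by side at y -85, 0, +85 mm. Nothing stands behind or above the bed
- bay_foot (a point): foot of the middle bay: bed face meets lip (stand x -45, y 0, z 30 mm); stand's axes. Lip 22 mm high off the bed. Bays are 44 mm wide between fins 18 mm high off the bed, which end 105 mm up the slope. A knife stands here flat on the bed, tip down on the lip, one to a bay; the last 80 mm of its handle then reaches past the bed's top edge
- rail: tool rail, fixed: wooden bar 300 mm long (along y), 22 mm thick (x +-11), 24 mm high, centre 265 mm up, on two posts behind it at y +-130 mm with feet at x -32..+68 mm. Origin: bench level under the bar's middle, z up. Four round steel pegs, 8 mm thick, 75 mm apart, point to its -x (the robot's side), sloping up 12 degrees, from x -11, z 265 mm to x -67, z 277 mm. Nothing above the bar
- peg0 (a point): point on the axis of peg 0, halfway along it (rail x -39, y -112.5, z 271 mm); rail's axes. The peg is taken if an old tool hangs there
- peg1 (a point): point on the axis of peg 1, halfway along it (rail x -39, y -37.5, z 271 mm); rail's axes. The peg is taken if an old tool hangs there
- peg2 (a point): point on the axis of peg 2, halfway along it (rail x -39, y 37.5, z 271 mm); rail's axes. The peg is taken if an old tool hangs there
- peg3 (a point): point on the axis of peg 3, halfway along it (rail x -39, y 112.5, z 271 mm); rail's axes. The peg is taken if an old tool hangs there
- old_brush: old broad brush, 155 mm long and up to 50 mm wide, already hanging by the hole of its dark handle on a peg (absent in some starts); origin at its lowest point, z up. Leave it hanging
- old_scraper: old broad scraper, 148 mm long and up to 56 mm wide, already hanging by the hole of its dark handle on a peg (absent in some starts); origin at its lowest point, z up. Leave it hanging
- old_spatula: old wooden spatula, 177 mm long and up to 40 mm wide, already hanging by the hole of its dark handle on a peg (absent in some starts); origin at its lowest point, z up. Leave it hanging
- tin_a: ink tin, 72 mm across, 85 mm tall; origin at the centre of its underside; not to be disturbed
- tin_b: small glass jar with black cap, 60 mm across, 60 mm tall; origin at the centre of its underside; not to be disturbed
- tape: roll of paper tape lying flat, 100 mm across, 24 mm tall; origin at the centre of its underside; not to be disturbed
- brayer: ink roller lying on the bench: 100 mm rubber roller (36 mm thick) at the body's +x end, wooden handle 150 mm long to -x; origin under the roller; not to be disturbed
- brush_pot: black pot of brushes, 80 mm across, 225 mm tall with the brushes; origin at the centre of its underside; not to be disturbed
- cork_block: cork sanding block 55 x 75 x 30 mm; origin at the centre of its underside; not to be disturbed
- ink_bottle: plastic bottle 56 mm across, 150 mm tall; origin at the centre of its underside; not to be disturbed
Mind the look-alikes: they are no part of the job. What is shaped like the knife1 but purple or turquoise is not meant. Leave any pink look-alike of the knife2 alone.

How it is judged:
On the way:
1. all the knives stand in the draining stand at once, blade down on the sloping bed, tips at its foot lip, one to a bay, let go of and still (((y of knife0 in the frame of stand between -0.101 and -0.069 m and y of knife0_eye in the frame of stand between -0.113 and -0.057 m) or (y of knife0 in the frame of stand between -0.016 and 0.016 m and y of knife0_eye in the frame of stand between -0.028 and 0.028 m) or (y of knife0 in the frame of stand between 0.069 and 0.101 m and y of knife0_eye in the frame of stand between 0.057 and 0.113 m)) and x of knife0 in the frame of stand between 0.002 and 0.042 m and z of knife0 in the frame of stand between 0.085 and 0.122 m and x of knife0_eye in the frame of stand between 0.066 and 0.095 m and z of knife0_eye in the frame of stand between 0.146 and 0.172 m and linear speed of each of knife0, knife1, knife2 below 0.03 m/s and contact force between each of knife0, knife1, knife2 and the fingers below 0.1 N and ((y of knife1 in the frame of stand between -0.101 and -0.069 m and y of knife1_eye in the frame of stand between -0.113 and -0.057 m) or (y of knife1 in the frame of stand between -0.016 and 0.016 m and y of knife1_eye in the frame of stand between -0.028 and 0.028 m) or (y of knife1 in the frame of stand between 0.069 and 0.101 m and y of knife1_eye in the frame of stand between 0.057 and 0.113 m)) and x of knife1 in the frame of stand between 0.002 and 0.042 m and z of knife1 in the frame of stand between 0.085 and 0.122 m and x of knife1_eye in the frame of stand between 0.066 and 0.095 m and z of knife1_eye in the frame of stand between 0.146 and 0.172 m and ((y of knife2 in the frame of stand between -0.101 and -0.069 m and y of knife2_eye in the frame of stand between -0.113 and -0.057 m) or (y of knife2 in the frame of stand between -0.016 and 0.016 m and y of knife2_eye in the frame of stand between -0.028 and 0.028 m) or (y of knife2 in the frame of stand between 0.069 and 0.101 m and y of knife2_eye in the frame of stand between 0.057 and 0.113 m)) and x of knife2 in the frame of stand between 0.002 and 0.042 m and z of knife2 in the frame of stand between 0.085 and 0.122 m and x of knife2_eye in the frame of stand between 0.066 and 0.095 m and z of knife2_eye in the frame of stand between 0.146 and 0.172 m and distance between knife0 and knife1 above 0.05 m and distance between each of knife0, knife1 and knife2 above 0.05 m), for 0.3 s.
At the end, for the whole second after the job is handed in: every knife hangs still and released with a peg through its hole (hole centre within 10 mm sideways of the peg, 20 mm in height), blade down within 20 degrees, one to a peg; old tools within 30 mm and other things within 40 mm of where they were (((x of knife0_eye in the frame of peg0 between -0.03 and 0.03 m and y of knife0_eye in the frame of peg0 between -0.01 and 0.01 m and z of knife0_eye in the frame of peg0 between -0.02 and 0.006 m) or (x of knife0_eye in the frame of peg1 between -0.03 and 0.03 m and y of knife0_eye in the frame of peg1 between -0.01 and 0.01 m and z of knife0_eye in the frame of peg1 between -0.02 and 0.006 m) or (x of knife0_eye in the frame of peg2 between -0.03 and 0.03 m and y of knife0_eye in the frame of peg2 between -0.01 and 0.01 m and z of knife0_eye in the frame of peg2 between -0.02 and 0.006 m) or (x of knife0_eye in the frame of peg3 between -0.03 and 0.03 m and y of knife0_eye in the frame of peg3 between -0.01 and 0.01 m and z of knife0_eye in the frame of peg3 between -0.02 and 0.006 m)) and angle between each of knife0, knife1, knife2's own x axis and vertical above 2.79159 rad and linear speed of each of knife0, knife1, knife2 below 0.1 m/s and contact force between each of knife0, knife1, knife2 and the fingers below 0.1 N and ((x of knife1_eye in the frame of peg0 between -0.03 and 0.03 m and y of knife1_eye in the frame of peg0 between -0.01 and 0.01 m and z of knife1_eye in the frame of peg0 between -0.02 and 0.006 m) or (x of knife1_eye in the frame of peg1 between -0.03 and 0.03 m and y of knife1_eye in the frame of peg1 between -0.01 and 0.01 m and z of knife1_eye in the frame of peg1 between -0.02 and 0.006 m) or (x of knife1_eye in the frame of peg2 between -0.03 and 0.03 m and y of knife1_eye in the frame of peg2 between -0.01 and 0.01 m and z of knife1_eye in the frame of peg2 between -0.02 and 0.006 m) or (x of knife1_eye in the frame of peg3 between -0.03 and 0.03 m and y of knife1_eye in the frame of peg3 between -0.01 and 0.01 m and z of knife1_eye in the frame of peg3 between -0.02 and 0.006 m)) and ((x of knife2_eye in the frame of peg0 between -0.03 and 0.03 m and y of knife2_eye in the frame of peg0 between -0.01 and 0.01 m and z of knife2_eye in the frame of peg0 between -0.02 and 0.006 m) or (x of knife2_eye in the frame of peg1 between -0.03 and 0.03 m and y of knife2_eye in the frame of peg1 between -0.01 and 0.01 m and z of knife2_eye in the frame of peg1 between -0.02 and 0.006 m) or (x of knife2_eye in the frame of peg2 between -0.03 and 0.03 m and y of knife2_eye in the frame of peg2 between -0.01 and 0.01 m and z of knife2_eye in the frame of peg2 between -0.02 and 0.006 m) or (x of knife2_eye in the frame of peg3 between -0.03 and 0.03 m and y of knife2_eye in the frame of peg3 between -0.01 and 0.01 m and z of knife2_eye in the frame of peg3 between -0.02 and 0.006 m)) and distance between knife0_eye and knife1_eye above 0.05 m and distance between each of knife0_eye, knife1_eye and knife2_eye above 0.05 m and distance of each of old_brush, old_scraper, old_spatula from where it was at the start of the episode below 0.03 m and distance of each of tin_a, tin_b, tape, brayer, brush_pot, cork_block, ink_bottle from where it was at the start of the episode below 0.04 m); the robot touches nothing.
It fails at once if a tool that was already hanging is knocked off its peg (distance of any of old_brush, old_scraper, old_spatula from where it was at the start of the episode above 0.06 m).
It fails at once if another thing on the bench is knocked away or over (distance of any of tin_a, tin_b, tape, brayer, brush_pot, cork_block, ink_bottle from where it was at the start of the episode above 0.06 m or angle between any of tin_a, tin_b, brush_pot, ink_bottle's own z axis and vertical above 0.5 rad).
Of knife0, knife1, knife2 only 2 to 3 are there at a start; the rules pass over those that are not, and their reading is None.
Of old_brush, old_scraper, old_spatula only 1 to 1 are there at a start; the rules pass over those that are not, and their reading is None.
At some moment in a run one of knife0, knife1, knife2 may be knocked a few centimetres aside while the robot is not near it.
It also fails if it takes over 210 s, if anything falls off the work surface, if the arm or the gripper's body presses on something with over 40 N, if the wrist force passes 120 N, or if a joint passes its speed limit or range.

### The arm

A 7-joint arm with a two-finger parallel gripper is mounted at the origin on the work surface. World frame = base frame: x ahead of the robot, y to its left, z up, the work surface at z = 0. Lengths are in m, angles in rad, forces in N, time in s.
With the tool pointing down it reaches from about 0.4 to 0.85 m from the base axis. Payload 10.4 kg.
Tool frame: the origin (TCP) lies at the very end of the fingers, on their centre line; the grasp point (between the pads) lies 19 mm behind it; z points along the fingers, y is the line along which they close (so a half turn about z gives the same grasp; the last joint's range is limited). The gripper opens to 87 mm and grips with 3 to 60 N. Pads are 19 mm wide; open, the fingers measure 117 mm over their backs; the gripper's body (75 mm by 190 mm) begins 51 mm behind the grasp point.
Start: joints at [-1.37, 0.332, -0.065, 1.46, 0.022, 1.35, -0.088], TCP at [0.139, 0.609, 0.223] pointing down, gripper open.
Joint ranges: [-2.6, 2.6], [-0.5, 2.12], [-1.47, 1.34], [0.16, 2.42], [-1.27, 4.41], [0.06, 2.06], [-2.6, 2.6]. Speed limits (rad/s): [2.22, 2.22, 2.79, 2.79, 3.14, 3.14, 3.14].

### API

Orientations are given as a 3x3 rotation matrix whose columns are the frame's x, y, z axes.
In Python, from cell import env, vision, order gives the robot as it stands.
- The arm moves only by the tool drive_tool, never from a script. Its argument "steps" is a list of rows, each an object with "delta_pos": the shift along the tool's x, y, z in m, a list of three; "rotation": the turn, a rotation vector about the tool's x, y, z in rad, a list of three. In form: [{"delta_pos": [dx, dy, dz], "rotation": [wx, wy, wz]}, ...]. A call has 1 to 20 rows; each row shifts and turns the commanded pose from where the row before left it, along the tool's axes as they then stand; what a row does not reach is not made up. A row lasts 1/8 s, in which the tool goes at most 62.5 mm and 10.7 degrees, less where a joint would pass 70% of its speed; a pose out of reach is approached as far as the arm can. A call is refused whole if a number of a shift passes 0.0625 or a number of a turn 0.188, either way. A call with a gripper value outside its range is refused whole. "claw" is the finger opening in m, from 0 to 0.087, set as the call begins (left out, the last holds). The fingers move at their own pace and stop on an object; the grip force is fixed at half the most. Time passes only in rows, so rows that do not move let the fingers close. It gives the time, the measured TCP pose, the force, the opening and the grip force at its end, in the units of the state.
- env.read_state(): the state, without advancing time (a new reading comes with each control period).
- vision.snapshot(name): name is "side" or "top" or "wrist"; returns a dict with "img" (420x560x3 uint8, red, green, blue), "K" (3x3 intrinsics, pixels), "camera_from_world" (4x4, takes a point from world to camera coordinates). Camera axes: x right, y down, z forward; pixel columns grow to the right and rows downward; lengths in m; the calibration is good to about 2 mm. The wrist camera is an equidistant fisheye: a pixel r from the principal point sees the ray r / f radians off the axis. A picture is of the moment at which its call begins. There is no depth.
- order.hand_in(): hands the job in; it is judged then, once.
The state is a dict: "t": time; "qpos": joint angles; "qd": joint speeds; "tau": joint torques, N m; "tcp_pos": TCP position; "tcp_rot": TCP orientation; "contact_force": force on the tool from outside, world axes, zero at the start; "torque": the same for the moment, N m; "width": finger opening in m; "grasp_force": force on a finger pad.
Only numpy, scipy, OpenCV 4.12 (cv2) and the standard library are available. Lean on these libraries where they do the work, as an engineer would, in place of code of your own. Each camera call takes 0.05 s, during which the arm holds its last target. There are 200 camera calls.

## Working session

There is one attempt and no reset: what is moved stays moved. The work goes in short steps, Python scripts to look and compute and a tool call to move; the robot and the scene stay as the last step left them, time stands still between calls to the robot, and variables do not carry over. Pictures are saved under pics/ and viewed, at most 14 in all, crops included, and the job is handed in when it is done.

Besides the shell and the picture viewer there is one more tool, called after "Call:" as name(argument=value, ...), one argument or row to a line, values as JSON. drive_tool: Moves the arm, as the interface text tells. Its arguments: {"type":"object","properties":{"steps":{"type":"array"},"claw":{"type":"number"}},"required":["steps"]}

```bash
mkdir -p pics; ls
cat > h.py <<'E'
import numpy as np, cv2
from cell import env, vision, order
def snap(n,f):
    s=vision.snapshot(n); cv2.imwrite('pics/'+f,s['img'][:,:,::-1]); np.savez('pics/'+f+'.npz',**s); return s
E
python3 - <<'E'
from h import *
for n in('side','top'):
    s=snap(n,n+'0.png'); print(s['K'],s['camera_from_world'])
print(env.read_state())
a=cv2.imread('pics/side0.png');b=cv2.imread('pics/top0.png')
E
```

```text
pics
[[525.24648113   0.         275.85035166]
 [  0.         525.24648113 212.76156708]
 [  0.           0.           1.        ]] [[-0.81941796 -0.57307691  0.01170719  0.42364085]
 [-0.44114186  0.6174655  -0.6512528   0.35717441]
 [ 0.36598916 -0.53881278 -0.75877054  1.61886935]
 [ 0.          0.          0.          1.        ]]
[[479.83944003   0.         281.78621417]
 [  0.         479.83944003 213.63793172]
 [  0.           0.           1.        ]] [[ 5.76053347e-03 -9.99977249e-01 -3.50961224e-03 -2.24088396e-04]
 [-9.98120741e-01 -5.53565136e-03 -6.10274006e-02  5.16822433e-01]
 [ 6.10065842e-02  3.85456715e-03 -9.98129921e-01  1.90966695e+00]
 [ 0.00000000e+00  0.00000000e+00  0.00000000e+00  1.00000000e+00]]
{'t': 0.1, 'qpos': array([-1.36959739,  0.33279343, -0.06468956,  1.46085226,  0.02158642,
        1.3498578 , -0.08848393]), 'qd': array([ 0.00051283,  0.00097258,  0.00174455, -0.00250353, -0.00029051,
        0.00126104, -0.00090523]), 'tau': array([ 2.01682014e-03, -6.24539852e+01,  2.47730588e-02, -3.90716779e+01,
       -6.15633326e-02,  3.66492814e-02,  1.14427617e-04]), 'tcp_pos': array([0.13864008, 0.60909061, 0.22184539]), 'tcp_rot': array([[-9.75066328e-01,  2.21913508e-01, -2.27270554e-04],
       [ 2.21913620e-01,  9.75065597e-01, -1.19475785e-03],
       [-4.35292075e-05, -1.21540258e-03, -9.99999260e-01]]), 'contact_force': array([ 0.1799947 , -0.62746343, -0.40256906]), 'torque': array([-0.06088578,  0.02309876,  0.0068042 ]), 'grasp_force': 0.0, 'width': 0.08737789073223427}
```

View pics/side0.png

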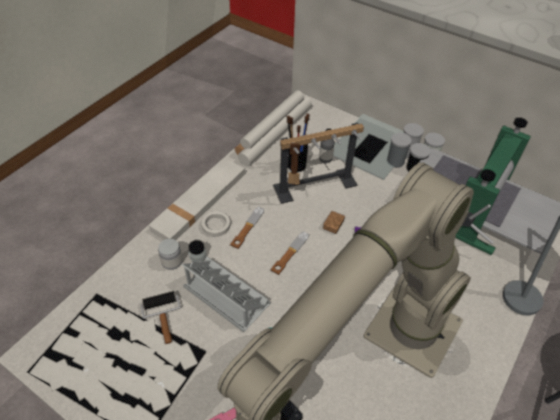

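View pics/top0.png

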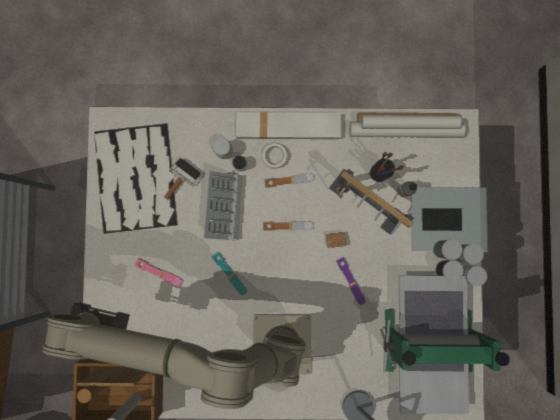

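Two orange-handled knives, at about (290,181) and (288,226) in the top view. Pink, turquoise and purple look-alikes are also there. The stand is at about (222,205), and the rail runs diagonally from (342,178) to (408,222). Next I'll enlarge these.

Run:
```python
import cv2
a=cv2.imread('pics/top0.png')
cv2.imwrite('pics/tc.png',cv2.resize(a[140:260,190:430],(800,400),interpolation=cv2.INTER_CUBIC))
b=cv2.imread('pics/side0.png')
cv2.imwrite('pics/sc.png',cv2.resize(b[100:330,150:370],None,fx=2.6,fy=2.6,interpolation=cv2.INTER_CUBIC))
```

```text
(no output)
```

View pics/tc.png

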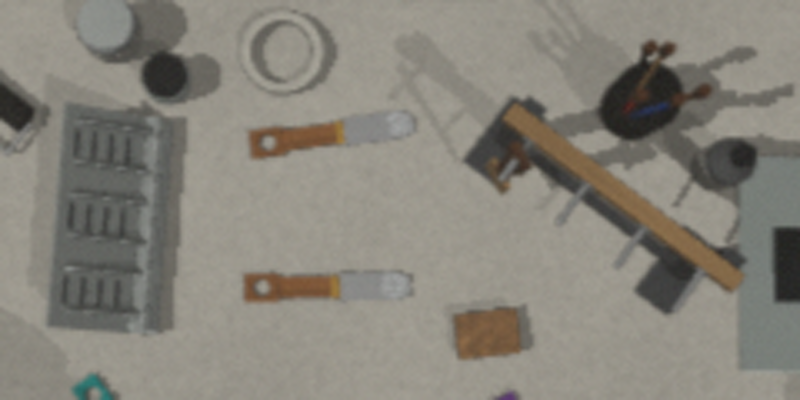

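View pics/sc.png

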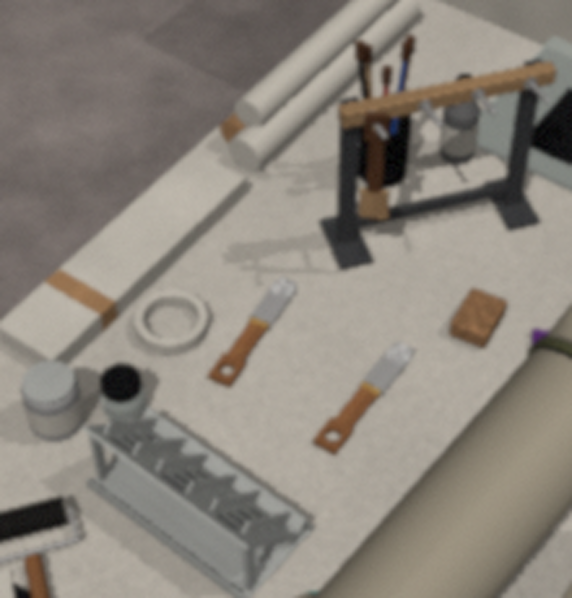

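```bash
cat >> h.py <<'E'
import itertools
from scipy.spatial.transform import Rotation as Ro
from scipy.optimize import least_squares
def ray(s,u,v,z):
    K=s['K'];T=s['camera_from_world'];R=T[:3,:3];c=-R.T@T[:3,3]
    d=R.T@np.linalg.solve(K,[u,v,1]); return c+d*(z-c[2])/d[2]
def proj(s,P):
    T=s['camera_from_world'];p=np.atleast_2d(P)@T[:3,:3].T+T[:3,3];p=p@s['K'].T;return p[:,:2]/p[:,2:]
E
python3 - <<'E'
from h import *
np.set_printoptions(precision=3,suppress=True)
s=dict(np.load('pics/top0.png.npz')); sd=dict(np.load('pics/side0.png.npz'))
T=lambda u,v,z: ray(s,190+u/3.3333,140+v/3.3333,z)[:2]
S=lambda u,v,z: ray(sd,150+u/2.6,100+v/2.6,z)[:2]
print('A hole',T(268,143,.005),S(228,371,.005),'tip',T(415,122,.005),S(292,285,.005))
print('B hole',T(262,287,.005),S(333,436,.005),'tip',T(412,284,.005),S(410,347,.005))
print('stand base corners',[T(*c,0) for c in((187,112),(168,330))], 'topleft',[T(*c,.115) for c in((66,103),(48,325))])
print('rail top',[T(*c,.277) for c in((510,108),(742,282))],[S(*c,.277) for c in((347,108),(553,72))])
print('pegtips',[T(*c,.277) for c in((502,183),(560,220),(620,266))])
st=env.read_state();q=st['qpos'];R=st['tcp_rot']
for sg in itertools.product([1,-1],repeat=6):
  for o1 in(0,np.pi):
    M=np.eye(3)
    for a,x in zip('zyzyzyz',q*np.array([sg[0],1,sg[1],1,sg[2],1,sg[3]])+[o1,0,0,0,0,0,0]): M=M@Ro.from_euler(a,x).as_matrix()
    D=M.T@R
    if sg[4]==sg[5]==1: print(sg[:4],o1>0,np.round(D.ravel(),3)) if abs(D[2,2])>.999 else 0
E
```

```text
A hole [0.642 0.05 ] [0.641 0.053] tip [ 0.669 -0.129] [ 0.661 -0.119]
B hole [0.467 0.056] [0.467 0.058] tip [ 0.472 -0.126] [ 0.466 -0.122]
stand base corners [array([0.68 , 0.149]), array([0.414, 0.169])] topleft [array([0.673, 0.279]), array([0.418, 0.296])]
rail top [array([ 0.646, -0.211]), array([ 0.465, -0.451])] [array([ 0.64 , -0.215]), array([ 0.459, -0.433])]
pegtips [array([ 0.567, -0.202]), array([ 0.529, -0.263]), array([ 0.481, -0.325])]
(1, 1, 1, 1) False [ 0.433  0.902 -0.002 -0.902  0.433 -0.001  0.001  0.002  1.   ]
(1, 1, 1, 1) True [-0.433 -0.902 -0.     0.902 -0.433  0.    -0.     0.     1.   ]
(1, 1, 1, -1) False [ 0.267  0.964 -0.002 -0.964  0.267 -0.     0.001  0.002  1.   ]
(1, 1, 1, -1) True [-0.267 -0.964 -0.     0.964 -0.267  0.    -0.     0.     1.   ]
(1, 1, -1, 1) False [ 0.441  0.897 -0.006 -0.897  0.441  0.041  0.04  -0.013  0.999]
(1, 1, -1, 1) True [-0.441 -0.897 -0.004  0.897 -0.441  0.042 -0.04   0.015  0.999]
(1, 1, -1, -1) False [ 0.276  0.961  0.001 -0.96   0.276  0.042  0.04  -0.013  0.999]
(1, 1, -1, -1) True [-0.276 -0.961  0.003  0.96  -0
[... 1366 characters left out ...]
-0.122  0.042  0.042  0.004  0.999]
(-1, -1, 1, 1) False [-0.167 -0.986  0.004  0.985 -0.167 -0.042  0.042 -0.004  0.999]
(-1, -1, 1, 1) True [ 0.167  0.986  0.001 -0.985  0.167 -0.042 -0.042  0.006  0.999]
(-1, -1, 1, -1) False [ 0.009 -1.    -0.004  0.999  0.01  -0.042  0.042 -0.004  0.999]
(-1, -1, 1, -1) True [-0.009  1.    -0.006 -0.999 -0.01  -0.042 -0.042  0.006  0.999]
(-1, -1, -1, 1) False [-0.176 -0.984  0.     0.984 -0.176 -0.     0.     0.     1.   ]
(-1, -1, -1, 1) True [ 0.176  0.984 -0.002 -0.984  0.176 -0.     0.     0.002  1.   ]
(-1, -1, -1, -1) False [ 0. -1.  0.  1.  0. -0.  0.  0.  1.]
(-1, -1, -1, -1) True [-0.     1.    -0.002 -1.     0.     0.     0.     0.002  1.   ]
```

Call:
drive_tool(
  steps=[
    {"delta_pos":[0,0,-0.03],"rotation":[0,0.15,0]},
    {"delta_pos":[0,0,-0.03],"rotation":[0.15,0,0]},
    {"delta_pos":[0,0,-0.03],"rotation":[0,0,0.18]},
    {"delta_pos":[0,0,-0.03],"rotation":[0,0,0.18]},
  ],
)

```text
t: 0.6
tcp_pos: [0.154, 0.6153, 0.3407]
tcp_rot: [[-0.829, 0.53, -0.178], [0.552, 0.826, -0.115], [0.086, -0.193, -0.977]]
contact_force: [-0.3, -0.0, 0.2]
width: 0.087
grasp_force: 0.0
```

```bash
cat >> h.py <<'E'
D0=np.array([[0,-1,0],[1,0,0],[0,0,1.]])
P0=None
def fk(q,p):
    h,L1,L2,Lt=p[:4]; M=np.eye(3);x=np.array([0,0,h])
    rz=lambda a:Ro.from_euler('z',-a).as_matrix(); ry=lambda a:Ro.from_euler('y',a).as_matrix()
    M=rz(q[0])@ry(q[1]); x=x+M@[0,0,L1]; M=M@rz(q[2])@ry(q[3]); x=x+M@[0,0,L2]
    M=M@rz(q[4])@ry(q[5]); x=x+M@[0,0,Lt]; return x,M@rz(q[6])@D0
def drawstand(img,s,c,yaw,f):
    ex=np.array([np.cos(yaw),np.sin(yaw),0]);ey=np.array([-ex[1],ex[0],0])
    W=lambda x,y,z:np.array([c[0],c[1],0])+ex*x+ey*y+np.array([0,0,z])
    n=np.array([-1,1])/2**.5; u=np.array([1,1])/2**.5; F=np.array([-.045,.03])
    B=lambda y,l,hh:W(*(lambda p:(p[0],y,p[1]))(F+u*l+n*hh))
    L=[]
    for a,b in(((-1,-1),(1,-1)),((1,-1),(1,1)),((1,1),(-1,1)),((-1,1),(-1,-1))): L.append((W(a[0]*.0625,a[1]*.13,0),W(b[0]*.0625,b[1]*.13,0),(255,255,0)))
    L+=[(B(-.13,.12,0),B(.13,.12,0),(0,0,255)),(B(-.13,0,0),B(.13,0,0),(0,255,0)),(B(-.13,0,.022),B(.13,0,.022),(0,255,255))]
    for y in(-.085,0,.085):
        L.append((B(y-.022,0,.018),B(y-.022,.105,.018),(255,0,255)));L.append((B(y+.022,0,.018),B(y+.022,.105,.018),(255,0,255)))
    o=cv2.resize(img,None,fx=f,fy=f,interpolation=cv2.INTER_CUBIC)
    for a,b,k in L:
        p=proj(s,[a,b]); p=((p+.5)*f-.5).round().astype(int); cv2.line(o,tuple(p[0]),tuple(p[1]),k,1)
    return o
E
python3 - <<'E'
from h import *
s=dict(np.load('pics/top0.png.npz')); sd=dict(np.load('pics/side0.png.npz'))
R=[]
for c,yaw in(((.547,.2213),1.496),((.547,.2213),1.496-np.pi)):
    a=drawstand(cv2.imread('pics/top0.png'),s,c,yaw,5)[790:1240,960:1260]
    b=drawstand(cv2.imread('pics/side0.png'),sd,c,yaw,4)[990:1340,690:1110]
    R.append(np.hstack([a[:350],b[:, :]]))
o=np.vstack(R); print(o.shape); cv2.imwrite('pics/st.png',cv2.resize(o,None,fx=.83,fy=.83))
st=env.read_state()
qs=[st['qpos'],np.array([-1.36959739,.33279343,-.06468956,1.46085226,.02158642,1.3498578,-.08848393])]
ps=[st['tcp_pos'],np.array([.13864008,.60909061,.22184539])]
r=least_squares(lambda p:np.concatenate([fk(q,p)[0]-x for q,x in zip(qs,ps)]),[.3,.45,.45,.2])
print(r.x,r.fun,np.abs(fk(qs[0],r.x)[1]-st['tcp_rot']).max(),qs[0])
E
```

```text
(700, 720, 3)
[0.11701218 0.35211545 0.50797119 0.11794746] [-0.0086408   0.01392829  0.0019059  -0.04885418 -0.0055602  -0.0019059 ] 3.0531133177191805e-16 [-1.32302507  0.46096213  0.00816206  1.0596133  -0.15032935  1.77686316
 -0.34260727]
```

View pics/st.png

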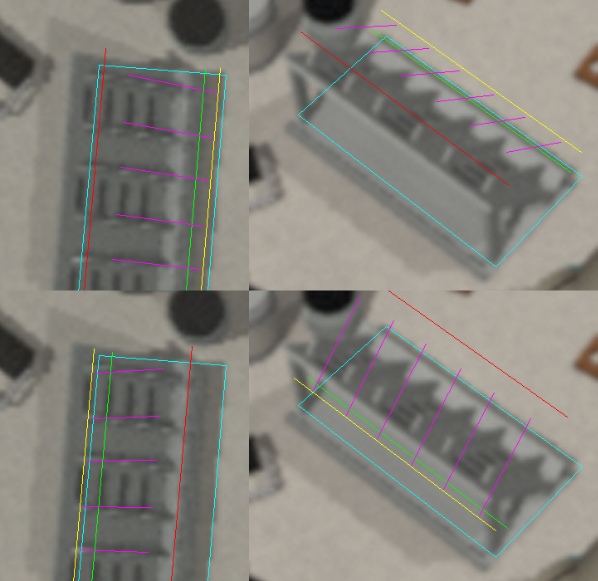

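```bash
cat >> h.py <<'E'
import json,os
from scipy.linalg import logm,expm
def log():
    st=env.read_state(); L=json.load(open('log.json')) if os.path.exists('log.json') else []
    L.append([list(st['qpos']),list(st['tcp_pos'])]); json.dump(L,open('log.json','w')); return st
def Tm(p,R): T=np.eye(4);T[:3,:3]=R;T[:3,3]=p;return T
def plan(p0,R0,p1,R1,n,lin=False):
    "n equal rows; lin: translation only / rotation about TCP with straight line"
    rv=Ro.from_matrix(R0.T@R1).as_rotvec()/n
    if not lin:
        A=expm(np.real(logm(np.linalg.inv(Tm(p0,R0))@Tm(p1,R1)))/n)
        rows=[(A[:3,3],Ro.from_matrix(A[:3,:3]).as_rotvec())]
        print(n,'x',rows[0][0].round(4).tolist(),rows[0][1].round(4).tolist())
    else:
        R=R0
        for k in range(n):
            print('{"delta_pos":',(R.T@((p1-p0)/n)).round(4).tolist(),', "rotation":',rv.round(4).tolist(),'},',sep='')
            R=R@Ro.from_rotvec(rv).as_matrix()
def down(az):
    "tool z down, tool y at azimuth az"
    y=np.array([np.cos(az),np.sin(az),0]);z=np.array([0,0,-1.]);return np.column_stack([np.cross(y,z),y,z])
E
python3 - <<'E'
from h import *
np.set_printoptions(precision=3,suppress=True)
json.dump([[[-1.36959739,.33279343,-.06468956,1.46085226,.02158642,1.3498578,-.08848393],[.13864008,.60909061,.22184539]]],open('log.json','w'))
st=log()
plan(st['tcp_pos'],st['tcp_rot'],np.array([.4675,.017,.25]),down(.0),20)
s=dict(np.load('pics/top0.png.npz')); sd=dict(np.load('pics/side0.png.npz'))
c=(.5487,.2433);yaw=1.496
a=drawstand(cv2.imread('pics/top0.png'),s,c,yaw,5)[790:1240,960:1260]
b=drawstand(cv2.imread('pics/side0.png'),sd,c,yaw,4)[990:1340,690:1110]
cv2.imwrite('pics/st2.png',np.hstack([a[:350],b]))
E
```

```text
20 x [-0.0352, -0.0008, 0.0036] [-0.0111, 0.0009, 0.0494]
```

View pics/st2.png

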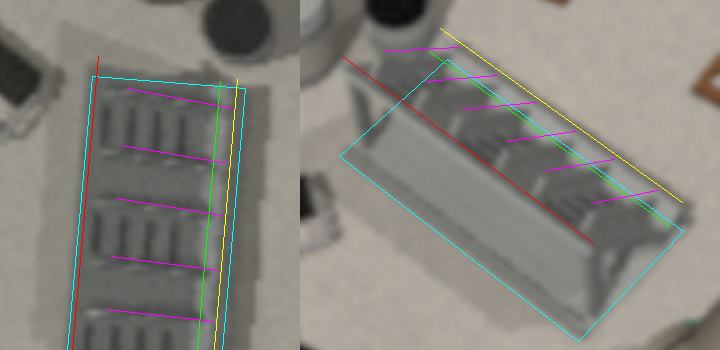

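Call:
drive_tool(
  steps=[
    {"delta_pos":[-0.0352,-0.0008,0.0036],"rotation":[-0.0111,0.0009,0.0494]},
    {"delta_pos":[-0.0352,-0.0008,0.0036],"rotation":[-0.0111,0.0009,0.0494]},
    {"delta_pos":[-0.0352,-0.0008,0.0036],"rotation":[-0.0111,0.0009,0.0494]},
    {"delta_pos":[-0.0352,-0.0008,0.0036],"rotation":[-0.0111,0.0009,0.0494]},
    {"delta_pos":[-0.0352,-0.0008,0.0036],"rotation":[-0.0111,0.0009,0.0494]},
    {"delta_pos":[-0.0352,-0.0008,0.0036],"rotation":[-0.0111,0.0009,0.0494]},
    {"delta_pos":[-0.0352,-0.0008,0.0036],"rotation":[-0.0111,0.0009,0.0494]},
    {"delta_pos":[-0.0352,-0.0008,0.0036],"rotation":[-0.0111,0.0009,0.0494]},
    {"delta_pos":[-0.0352,-0.0008,0.0036],"rotation":[-0.0111,0.0009,0.0494]},
    {"delta_pos":[-0.0352,-0.0008,0.0036],"rotation":[-0.0111,0.0009,0.0494]},
  ],
)

```text
t: 1.85
tcp_pos: [0.3853, 0.3559, 0.2869]
tcp_rot: [[-0.477, 0.872, -0.104], [0.878, 0.477, -0.032], [0.021, -0.107, -0.994]]
contact_force: [0.7, -0.7, 0.1]
width: 0.0867
grasp_force: 0.0
```

```bash
python3 -c "
from h import *
print(log()['qpos'])
snap('top','top1.png')"
```

```text
[-0.99814105  0.15637117  0.22762478  1.55251762 -0.0846426   1.53456295
 -0.26528664]
```

Call:
drive_tool(
  steps=[
    {"delta_pos":[-0.0352,-0.0008,0.0036],"rotation":[-0.0111,0.0009,0.0494]},
    {"delta_pos":[-0.0352,-0.0008,0.0036],"rotation":[-0.0111,0.0009,0.0494]},
    {"delta_pos":[-0.0352,-0.0008,0.0036],"rotation":[-0.0111,0.0009,0.0494]},
    {"delta_pos":[-0.0352,-0.0008,0.0036],"rotation":[-0.0111,0.0009,0.0494]},
    {"delta_pos":[-0.0352,-0.0008,0.0036],"rotation":[-0.0111,0.0009,0.0494]},
    {"delta_pos":[-0.0352,-0.0008,0.0036],"rotation":[-0.0111,0.0009,0.0494]},
    {"delta_pos":[-0.0352,-0.0008,0.0036],"rotation":[-0.0111,0.0009,0.0494]},
    {"delta_pos":[-0.0352,-0.0008,0.0036],"rotation":[-0.0111,0.0009,0.0494]},
    {"delta_pos":[-0.0352,-0.0008,0.0036],"rotation":[-0.0111,0.0009,0.0494]},
    {"delta_pos":[-0.0352,-0.0008,0.0036],"rotation":[-0.0111,0.0009,0.0494]},
  ],
)

```text
t: 3.15
tcp_pos: [0.4707, 0.0171, 0.2484]
tcp_rot: [[-0.003, 1.0, 0.001], [1.0, 0.003, 0.004], [0.004, 0.001, -1.0]]
contact_force: [-0.2, -0.1, -0.1]
width: 0.0871
grasp_force: 0.0
```

```bash
python3 -c "
from h import *
np.set_printoptions(precision=4,suppress=True)
st=log();print(st['qpos'],st['tcp_pos'],st['tcp_rot'])
s=snap('wrist','w1.png');print(s['K'],s['camera_from_world'])
L=json.load(open('log.json'))
rz=lambda a:Ro.from_euler('z',-a).as_matrix(); ry=lambda a:Ro.from_euler('y',a).as_matrix()
def f(q,p):
    M=rz(q[0]);x=np.array([0,0,p[0]])+M@[p[4],0,0];M=M@ry(q[1]);x=x+M@[p[5],0,p[1]];M=M@rz(q[2])@ry(q[3]);x=x+M@[p[6],0,p[2]];M=M@rz(q[4])@ry(q[5]);return x+M@[p[7],0,p[3]]
r=least_squares(lambda p:np.concatenate([f(q,p)-x for q,x in L]),[.3,.45,.45,.2,0,0,0,0]);print(r.x,abs(r.fun).max(),r.fun)
"
```

```text
[-0.669  -0.056   0.5249  1.8356  0.0247  1.3533 -0.1473] [0.4707 0.0171 0.2484] [[-0.0027  1.      0.0007]
 [ 1.      0.0027  0.0041]
 [ 0.0041  0.0007 -1.    ]]
[[325.1923   0.     275.6466]
 [  0.     325.1923 213.3083]
 [  0.       0.       1.    ]] [[ 1.      0.0032  0.0009 -0.47  ]
 [ 0.0028 -0.9592  0.2827 -0.026 ]
 [ 0.0018 -0.2827 -0.9592  0.4208]
 [ 0.      0.      0.      1.    ]]
[-0.3077  0.4554  0.5014  0.002  -0.0688 -0.0089 -0.2155 -0.0151] 0.04531547920004306 [-0.0453  0.007   0.0016  0.0026 -0.0047 -0.0003 -0.0056  0.0197 -0.0003
 -0.0059 -0.0044 -0.001 ]
```

View pics/w1.png

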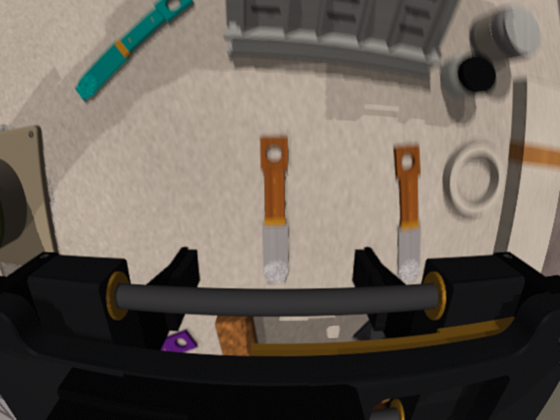

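Wrist view: knife B's hole is at (275,155) and its tip at (276,282). Knife A's hole is at (406,161) and its tip at (409,280). The stand's lip is at the top, rows 40–70, facing the knives, so its high side points to +y.

```bash
cat >> h.py <<'E'
def wray(s,u,v,z):
    K=s['K'];T=s['camera_from_world'];R=T[:3,:3];c=-R.T@T[:3,3]
    d=np.array([u-K[0,2],v-K[1,2]]);r=np.linalg.norm(d);th=r/K[0,0]
    v=R.T@np.append(np.sin(th)*d/max(r,1e-9),np.cos(th)); return c+v*(z-c[2])/v[2]
def wproj(s,P):
    T=s['camera_from_world'];K=s['K'];p=np.atleast_2d(P)@T[:3,:3].T+T[:3,3]
    r=np.linalg.norm(p[:,:2],axis=1);th=np.arctan2(r,p[:,2]);return K[:2,2]+p[:,:2]/r[:,None]*th[:,None]*K[0,0]
E
python3 - <<'E'
import h
from h import *
np.set_printoptions(precision=4,suppress=True)
s=dict(np.load('pics/w1.png.npz'))
for n,u,v in(('Bh',275,155),('Bt',276,282),('Ah',406.5,161),('At',409,280)): print(n,wray(s,u,v,.005))
h.proj=wproj
cv2.imwrite('pics/w1s.png',drawstand(cv2.imread('pics/w1.png'),s,(.5487,.247),1.496,3)[0:260,620:1380])
a=cv2.imread('pics/top1.png')
cv2.imwrite('pics/t1.png',a[100:410,80:400])
E
```

```text
Bh [0.469  0.0517 0.005 ]
Bt [ 0.4709 -0.1254  0.005 ]
Ah [0.6431 0.0485 0.005 ]
At [ 0.6705 -0.128   0.005 ]
```

View pics/w1s.png

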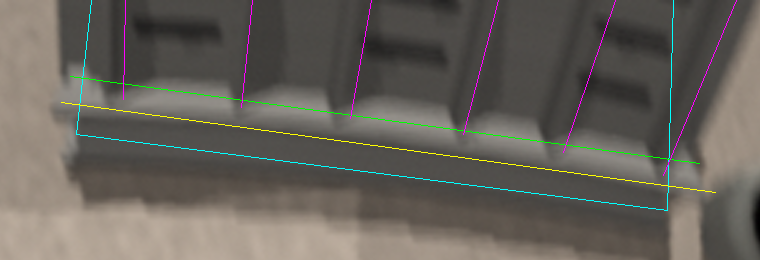

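View pics/t1.png

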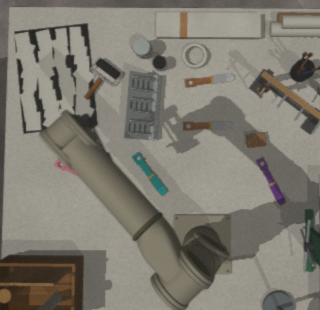

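Call:
drive_tool(
  steps=[
    {"delta_pos":[-0.0064,-0.0013,0.03],"rotation":[0,0,0]},
    {"delta_pos":[0,0,0.03],"rotation":[0,0,0]},
    {"delta_pos":[0,0,0.03],"rotation":[0,0,0]},
    {"delta_pos":[0,0,0.03],"rotation":[0,0,0]},
    {"delta_pos":[0,0,0.03],"rotation":[0,0,0]},
    {"delta_pos":[0,0,0.03],"rotation":[0,0,0]},
    {"delta_pos":[0,0,0.03],"rotation":[0,0,0]},
    {"delta_pos":[0,0,0.02],"rotation":[0,0,0]},
    {"delta_pos":[0,0,0.0095],"rotation":[0,0,0]},
    {"delta_pos":[0,0,0.004],"rotation":[0,0,0]},
    {"delta_pos":[0,0,0],"rotation":[0,0,0]},
  ],
)

```text
t: 4.58
tcp_pos: [0.4697, 0.0139, 0.0055]
tcp_rot: [[-0.006, 1.0, 0.001], [1.0, 0.006, 0.004], [0.004, 0.001, -1.0]]
contact_force: [-0.3, -0.2, -0.5]
width: 0.0868
grasp_force: 0.0
```

```bash
python3 -c "
from h import *
st=log();print(st['qpos'].round(3),st['tcp_pos'])"
```

```text
[-0.6    0.271  0.527  2.1   -0.191  0.814  0.048] [0.46970206 0.01389241 0.00553022]
```

Call:
drive_tool(
  claw=0.0,
  steps=[
    {"delta_pos":[0,0,0],"rotation":[0,0,0]},
    {"delta_pos":[0,0,0],"rotation":[0,0,0]},
    {"delta_pos":[0,0,0],"rotation":[0,0,0]},
    {"delta_pos":[0,0,0],"rotation":[0,0,0]},
    {"delta_pos":[0,0,0],"rotation":[0,0,0]},
    {"delta_pos":[0,0,0],"rotation":[0,0,0]},
  ],
)

```text
t: 5.32
tcp_pos: [0.4694, 0.014, 0.0051]
tcp_rot: [[-0.006, 1.0, -0.0], [1.0, 0.006, 0.004], [0.004, -0.0, -1.0]]
contact_force: [-0.0, 1.0, -0.1]
width: 0.0346
grasp_force: 0.0
```

Call:
drive_tool(
  claw=0.0,
  steps=[
    {"delta_pos":[0,0,0.002],"rotation":[0,0,0]},
    {"delta_pos":[0,0,0],"rotation":[0,0,0]},
    {"delta_pos":[0,0,0],"rotation":[0,0,0]},
    {"delta_pos":[0,0,0],"rotation":[0,0,0]},
  ],
)

```text
t: 5.82
tcp_pos: [0.4695, 0.014, 0.0034]
tcp_rot: [[-0.006, 1.0, 0.0], [1.0, 0.006, 0.004], [0.004, 0.0, -1.0]]
contact_force: [-1.9, -0.8, 6.2]
width: 0.0252
grasp_force: 30.0
```

Call:
drive_tool(
  steps=[
    {"delta_pos":[0,0,-0.03],"rotation":[0,0,0]},
    {"delta_pos":[0,0,-0.03],"rotation":[0,0,0]},
    {"delta_pos":[0,0,-0.03],"rotation":[0,0,0]},
    {"delta_pos":[0,0,-0.03],"rotation":[0,0,0]},
    {"delta_pos":[0,0,-0.03],"rotation":[0,0,0]},
    {"delta_pos":[0,0,-0.03],"rotation":[0,0,0]},
  ],
)

```text
t: 6.58
tcp_pos: [0.4691, 0.0132, 0.1839]
tcp_rot: [[-0.006, 1.0, -0.0], [1.0, 0.006, 0.004], [0.004, -0.0, -1.0]]
contact_force: [1.5, 1.0, -0.8]
width: 0.0258
grasp_force: 30.0
```

```bash
cat > fit.py <<'E'
from h import *
np.set_printoptions(precision=4,suppress=True)
L=json.load(open('log.json'))
rz=lambda a:Ro.from_euler('z',-a).as_matrix(); ry=lambda a:Ro.from_euler('y',a).as_matrix()
def f(q,p):
    M=rz(q[0]);x=np.array([0,0,p[0]])+M@[p[4],p[8],0];M=M@ry(q[1]);x=x+M@[p[5],p[9],p[1]];M=M@rz(q[2])@ry(q[3]);x=x+M@[p[6],p[10],p[2]];M=M@rz(q[4])@ry(q[5]);return x+M@[p[7],p[11],p[3]]
def fit():
    return least_squares(lambda p:np.concatenate([f(q,p)-x for q,x in L]+[(p[4:])*1e-3]),[.3,.45,.45,.2]+[0]*8)
if __name__=='__main__':
    print(log()['qpos'])
    r=fit();print(r.x,r.fun[:-8])
E
python3 fit.py
```

```text
[-0.6751 -0.0089  0.5569  1.9346  0.0006  1.2145 -0.1125]
[ 0.2582  0.4486  0.49    0.3519  0.     -0.     -0.     -0.     -0.0109
 -0.0109 -0.0235 -0.0004] [ 0. -0.  0. -0.  0. -0. -0. -0. -0.  0. -0.  0. -0.  0. -0.]
```

```bash
cat > ik.py <<'E'
from fit import *
P=fit().x
lo=np.array([-2.6,-.5,-1.47,.16,-1.27,.06,-2.6]);hi=np.array([2.6,2.12,1.34,2.42,4.41,2.06,2.6])
def rot(q):
    return rz(q[0])@ry(q[1])@rz(q[2])@ry(q[3])@rz(q[4])@ry(q[5])@rz(q[6])@D0
def err(q,p,R): return np.concatenate([f(q,P)-p,.3*Ro.from_matrix(R.T@rot(q)).as_rotvec()])
def ik(p,R,q0,w=1e-3):
    r=least_squares(lambda q:np.concatenate([err(q,p,R),w*(q-q0)]),np.clip(q0,lo+.02,hi-.02),bounds=(lo+.01,hi-.01),max_nfev=200)
    return r.x,np.abs(err(r.x,p,R)).max()
def many(p,R,n=40,seed=0):
    g=np.random.default_rng(seed);S=[]
    for _ in range(n):
        q,e=ik(p,R,g.uniform(lo,hi),1e-5)
        if e<2e-3: S.append(q)
    return S
# stand frame
SC=np.array([.546,.249,0]);yaw=1.496
sx=np.array([np.cos(yaw),np.sin(yaw),0]);sy=np.array([-sx[1],sx[0],0]);ez=np.array([0,0,1.])
def standpose(bay,t,l=.142,h=.007,deep=.003):
    "tool tilted t from vertical toward stand +x"
    z=np.sin(t)*sx-np.cos(t)*ez; y=-sy; x=np.cross(y,z); R=np.column_stack([x,y,z])
    u=(sx+ez)/2**.5;n=(ez-sx)/2**.5
    g=SC-.045*sx+.03*ez+bay*sy+u*l+n*h
    return g+deep*z,R
RC=np.array([.5555,-.331,0]);ry_=np.array([.602,.7985,0]);rx_=np.array([.7985,-.602,0])
def hangpose(peg,b,xr=-.045,dz=0,d=.040,deep=.003,flip=1,off=0):
    "tool pitched b below rail +x ; knife x straight down; d eye->grip"
    z=np.cos(b)*rx_-np.sin(b)*ez; y=flip*ry_; x=np.cross(y,z)
    zp=.265+(-.011-xr)*np.tan(np.radians(12))
    g=RC+rx_*xr+ry_*(-.1125+.075*peg)+ez*(zp-.006+dz-d)
    return g+deep*z,np.column_stack([x,y,z])
E
python3 - <<'E'
from ik import *
np.set_printoptions(precision=2,suppress=True)
q0=env.read_state()['qpos']
for bay in(.085,0,-.085):
  for t in(0,25,45):
    p,R=standpose(bay,np.radians(t)); q,e=ik(p,R,q0); S=many(p,R,15); print('stand',bay,t,p,q,round(e,4),len(S))
for peg in(0,1,2):
  for b in(0,15,30):
   for fl in(1,-1):
    p,R=hangpose(peg,np.radians(b),flip=fl); q,e=ik(p,R,q0); S=many(p,R,25)
    print('hang',peg,b,fl,p,q,round(e,4),len(S),min(S,key=lambda s:np.abs(s-q0).sum()) if S else '')
E
```

```text
stand 0.085 0 [0.47 0.31 0.13] [-0.99  0.26  0.38  1.78 -0.1   1.13 -0.65] 0.0 9
stand 0.085 25 [0.47 0.31 0.13] [-0.79  0.13  0.38  2.   -0.56  0.89 -0.16] 0.0 9
stand 0.085 45 [0.47 0.31 0.13] [-0.61  0.17  0.41  2.13 -1.1   0.95  0.43] 0.0 8
stand 0 0 [0.55 0.3  0.13] [-0.89  0.41  0.41  1.59 -0.18  1.18 -0.52] 0.0 9
stand 0 25 [0.55 0.3  0.13] [-0.66  0.3   0.35  1.8  -0.62  0.97 -0.07] 0.0 9
stand 0 45 [0.55 0.3  0.13] [-0.47  0.34  0.32  1.92 -1.09  1.03  0.42] 0.0 8
stand -0.085 0 [0.63 0.29 0.13] [-0.78  0.57  0.41  1.37 -0.23  1.25 -0.43] 0.0 9
stand -0.085 25 [0.63 0.29 0.13] [-0.54  0.46  0.31  1.58 -0.64  1.06 -0.04] 0.0 9
stand -0.085 45 [0.63 0.3  0.13] [-0.34  0.49  0.24  1.69 -1.05  1.08  0.37] 0.0 8
hang 0 0 1 [ 0.45 -0.4   0.23] [ 2.2   1.58 -1.46  2.41  3.37  0.8  -0.14] 0.0421 0 
hang 0 0 -1 [ 0.45 -0.4   0.23] [ 0.01 -0.49  0.76  2.41 -1.26  0.07  0.05] 0.1321 0 
hang 0 15 1 [ 0.45 -0.4   0.23] [ 2.26 -0.16 -1.46  2.41  3.57  0.55 -2.05] 0.0228 0 
hang 0 15 -1 [ 0.45 -0.4   0.23] [ 0.34 -0.35  0.38  2.41 -1.26  0.07 -0.16] 0.0769 0 
hang 0 30 1 [ 0.45 -0.4   0.22
[... 740 characters left out ...]
1.11 -0.25 -0.64  2.35  0.81  0.07 -2.59] 0.0229 12 [ 0.98 -0.21 -0.55  2.41  2.34  0.16  2.17]
hang 2 0 1 [ 0.54 -0.28  0.23] [ 1.43  1.4  -1.46  2.41  3.1   1.68 -0.2 ] 0.0324 0 
hang 2 0 -1 [ 0.54 -0.28  0.23] [ 1.48 -0.49 -1.06  2.31 -1.26  0.07 -0.76] 0.1475 0 
hang 2 15 1 [ 0.54 -0.28  0.23] [ 1.57  0.13 -1.46  2.41  2.26  0.8  -0.9 ] 0.0185 0 
hang 2 15 -1 [ 0.54 -0.28  0.23] [ 1.58 -0.49 -1.17  2.31 -1.26  0.07 -0.79] 0.0805 0 
hang 2 30 1 [ 0.54 -0.28  0.22] [-0.07 -0.19  0.21  2.41  1.74  0.47 -0.42] 0.0001 17 [-0.06 -0.19  0.2   2.41  1.74  0.46 -0.43]
hang 2 30 -1 [ 0.54 -0.28  0.22] [ 1.56 -0.38 -1.21  2.3   0.57  0.07 -2.59] 0.0181 12 [ 0.89 -0.16 -0.68  2.37  1.79  0.32  2.59]
```

Run:
```python
from ik import *
st=env.read_state()
p,R=standpose(.085,np.radians(45),l=.146,h=.09,deep=.0016)
plan(st['tcp_pos'],st['tcp_rot'],p,R,16)
q=st['qpos'];T0=Tm(st['tcp_pos'],st['tcp_rot']);A=np.real(logm(np.linalg.inv(T0)@Tm(p,R)))
for k in(.25,.5,.75,1):
    T=T0@expm(A*k); q,e=ik(T[:3,3],T[:3,:3],q,1e-3); print(T[:3,3],q,e)
```

```text
16 x [0.0145, -0.001, 0.0048] [-0.002, 0.0488, 0.0048]
[0.4653 0.0723 0.1692] [-0.6687 -0.0051  0.57    1.9789 -0.2138  1.1474 -0.0257] 1.228701475181174e-06
[0.4627 0.1333 0.1663] [-0.6646  0.0048  0.5776  2.0224 -0.4446  1.0997  0.0815] 1.4908810571074465e-06
[0.4613 0.1936 0.1753] [-0.6622  0.0202  0.5777  2.0637 -0.6887  1.0766  0.2035] 1.7184641067167228e-06
[0.4609 0.2511 0.1957] [-0.6615  0.0401  0.5689  2.1016 -0.9389  1.0816  0.3307] 1.8423447528836524e-06
```

Call:
drive_tool(
  steps=[
    {"delta_pos":[0.0145,-0.001,0.0048],"rotation":[-0.002,0.0488,0.0048]},
    {"delta_pos":[0.0145,-0.001,0.0048],"rotation":[-0.002,0.0488,0.0048]},
    {"delta_pos":[0.0145,-0.001,0.0048],"rotation":[-0.002,0.0488,0.0048]},
    {"delta_pos":[0.0145,-0.001,0.0048],"rotation":[-0.002,0.0488,0.0048]},
    {"delta_pos":[0.0145,-0.001,0.0048],"rotation":[-0.002,0.0488,0.0048]},
    {"delta_pos":[0.0145,-0.001,0.0048],"rotation":[-0.002,0.0488,0.0048]},
    {"delta_pos":[0.0145,-0.001,0.0048],"rotation":[-0.002,0.0488,0.0048]},
    {"delta_pos":[0.0145,-0.001,0.0048],"rotation":[-0.002,0.0488,0.0048]},
    {"delta_pos":[0.0145,-0.001,0.0048],"rotation":[-0.002,0.0488,0.0048]},
    {"delta_pos":[0.0145,-0.001,0.0048],"rotation":[-0.002,0.0488,0.0048]},
    {"delta_pos":[0.0145,-0.001,0.0048],"rotation":[-0.002,0.0488,0.0048]},
    {"delta_pos":[0.0145,-0.001,0.0048],"rotation":[-0.002,0.0488,0.0048]},
    {"delta_pos":[0.0145,-0.001,0.0048],"rotation":[-0.002,0.0488,0.0048]},
    {"delta_pos":[0.0145,-0.001,0.0048],"rotation":[-0.002,0.0488,0.0048]},
    {"delta_pos":[0.0145,-0.001,0.0048],"rotation":[-0.002,0.0488,0.0048]},
    {"delta_pos":[0.0145,-0.001,0.0048],"rotation":[-0.002,0.0488,0.0048]},
    {"delta_pos":[0,0,0],"rotation":[0,0,0]},
    {"delta_pos":[0,0,0],"rotation":[0,0,0]},
  ],
)

```text
t: 8.82
tcp_pos: [0.4609, 0.2511, 0.1948]
tcp_rot: [[0.053, 0.997, 0.053], [0.706, -0.075, 0.704], [0.706, -0.0, -0.708]]
contact_force: [0.1, -0.7, -1.5]
width: 0.0252
grasp_force: 30.0
```

Run:
```python
from ik import *
st=log(); print(st['qpos'],st['grasp_force'])
p,R=standpose(.085,np.radians(45),l=.144,h=.008,deep=.0016)
d=R.T@(p-st['tcp_pos']); print(st['tcp_pos'],p,'d',d,Ro.from_matrix(st['tcp_rot'].T@R).as_rotvec())
s=snap('wrist','w2.png'); import h; h.proj=wproj
cv2.imwrite('pics/w2s.png',cv2.resize(drawstand(cv2.imread('pics/w2.png'),s,SC[:2],yaw,2),(784,588)))
```

```text
[-0.6667  0.0408  0.5736  2.1026 -0.9387  1.0799  0.3308] 29.994322657585144
[0.4609 0.2511 0.1948] [0.4651 0.3075 0.1363] d [-0.0013  0.0001  0.0813] [ 0.0002  0.0016 -0.0004]
```

View pics/w2s.png

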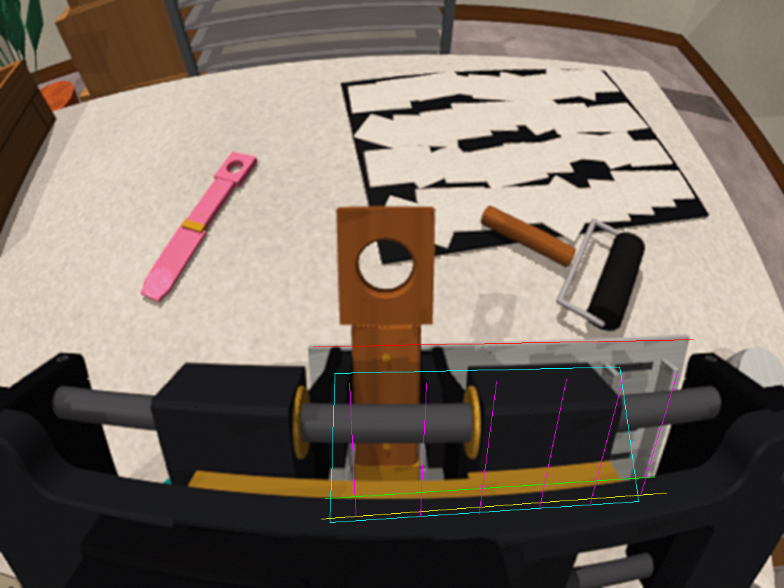

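The gripped knife is centred over the bay (its handle spans columns 352–420 and the fin lines are at 350/425), and the overlay edge matches the stand's top edge. I'll lower it and release.

Run:
```python
from ik import *
s=dict(np.load('pics/w2.png.npz'));st=env.read_state();R=st['tcp_rot']
T=s['camera_from_world'];c=-T[:3,:3].T@T[:3,3]
q=wray(s,386/1.4,265/1.4,0);v=q-c
o=st['tcp_pos']-.0016*R[:,2]; x=c+v*((o-c)@R[:,2])/(v@R[:,2]); print(R.T@(x-o))
```

```text
[ 0.0437 -0.0011  0.    ]
```

Call:
drive_tool(
  steps=[
    {"delta_pos":[-0.001,0,0.02],"rotation":[0,0,0]},
    {"delta_pos":[0,0,0.02],"rotation":[0,0,0]},
    {"delta_pos":[0,0,0.02],"rotation":[0,0,0]},
    {"delta_pos":[0,0,0.012],"rotation":[0,0,0]},
    {"delta_pos":[0,0,0.006],"rotation":[0,0,0]},
    {"delta_pos":[0,0,0.003],"rotation":[0,0,0]},
    {"delta_pos":[0,0,0],"rotation":[0,0,0]},
  ],
)

```text
t: 9.75
tcp_pos: [0.4653, 0.3078, 0.1373]
tcp_rot: [[0.053, 0.997, 0.053], [0.705, -0.075, 0.705], [0.707, 0.0, -0.707]]
contact_force: [0.5, 0.1, -0.6]
width: 0.0253
grasp_force: 30.0
```

Call:
drive_tool(
  steps=[
    {"delta_pos":[-0.0025,0,0.001],"rotation":[0,0,0]},
    {"delta_pos":[-0.0025,0,0.001],"rotation":[0,0,0]},
    {"delta_pos":[0,0,0],"rotation":[0,0,0]},
  ],
)

```text
t: 10.12
tcp_pos: [0.4649, 0.3056, 0.1319]
tcp_rot: [[0.054, 0.997, 0.053], [0.705, -0.075, 0.705], [0.707, -0.0, -0.707]]
contact_force: [0.1, 0.2, -0.2]
width: 0.0254
grasp_force: 30.0
```

Call:
drive_tool(
  claw=0.05,
  steps=[
    {"delta_pos":[0,0,0],"rotation":[0,0,0]},
    {"delta_pos":[0,0,0],"rotation":[0,0,0]},
    {"delta_pos":[0,0,0],"rotation":[0,0,0]},
    {"delta_pos":[0,0,0],"rotation":[0,0,0]},
    {"delta_pos":[0,0,-0.01],"rotation":[0,0,0]},
    {"delta_pos":[0,0,-0.02],"rotation":[0,0,0]},
    {"delta_pos":[0,0,-0.03],"rotation":[0,0,0]},
    {"delta_pos":[0,0,-0.03],"rotation":[0,0,0]},
    {"delta_pos":[0,0,-0.03],"rotation":[0,0,0]},
    {"delta_pos":[0,0,0],"rotation":[0,0,0]},
  ],
)

```text
t: 11.38
tcp_pos: [0.4599, 0.2195, 0.2191]
tcp_rot: [[0.053, 0.997, 0.057], [0.704, -0.078, 0.706], [0.708, 0.003, -0.706]]
contact_force: [-0.3, 0.2, 0.5]
width: 0.05
grasp_force: 0.0
```

Run:
```python
from ik import *
st=log()
snap('wrist','w3.png');snap('top','top3.png')
u=np.array([.153,-.988]); g=np.array([.6431,.0485])+u*.036
print('graspA',g); az=np.arctan2(u[0],-u[1]); az=-(-az)
# tool x = -u -> y azimuth
R=down(np.arctan2(-u[1],-u[0])-np.pi/2); print(R)
plan(st['tcp_pos'],st['tcp_rot'],np.array([*g,.16]),R,18)
T0=Tm(st['tcp_pos'],st['tcp_rot']);A=np.real(logm(np.linalg.inv(T0)@Tm(np.array([*g,.16]),R)));print((T0@expm(A/2))[:3,3])
```

```text
graspA [0.6486 0.0129]
[[-0.153   0.9882  0.    ]
 [ 0.9882  0.153   0.    ]
 [ 0.      0.     -1.    ]]
18 x [-0.0125, 0.01, -0.0017] [0.0052, -0.0435, -0.0121]
[0.5483 0.1169 0.1682]
```

View pics/w3.png

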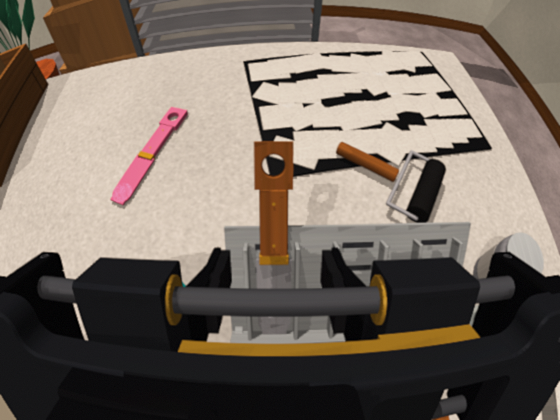

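Knife B is standing in its bay, with its hole at (274,165) and its shoulder past the stand's top edge. On to knife A.

Call:
drive_tool(
  claw=0.08,
  steps=[
    {"delta_pos":[-0.0125,0.01,-0.0017],"rotation":[0.0052,-0.0435,-0.0121]},
    {"delta_pos":[-0.0125,0.01,-0.0017],"rotation":[0.0052,-0.0435,-0.0121]},
    {"delta_pos":[-0.0125,0.01,-0.0017],"rotation":[0.0052,-0.0435,-0.0121]},
    {"delta_pos":[-0.0125,0.01,-0.0017],"rotation":[0.0052,-0.0435,-0.0121]},
    {"delta_pos":[-0.0125,0.01,-0.0017],"rotation":[0.0052,-0.0435,-0.0121]},
    {"delta_pos":[-0.0125,0.01,-0.0017],"rotation":[0.0052,-0.0435,-0.0121]},
    {"delta_pos":[-0.0125,0.01,-0.0017],"rotation":[0.0052,-0.0435,-0.0121]},
    {"delta_pos":[-0.0125,0.01,-0.0017],"rotation":[0.0052,-0.0435,-0.0121]},
    {"delta_pos":[-0.0125,0.01,-0.0017],"rotation":[0.0052,-0.0435,-0.0121]},
    {"delta_pos":[-0.0125,0.01,-0.0017],"rotation":[0.0052,-0.0435,-0.0121]},
    {"delta_pos":[-0.0125,0.01,-0.0017],"rotation":[0.0052,-0.0435,-0.0121]},
    {"delta_pos":[-0.0125,0.01,-0.0017],"rotation":[0.0052,-0.0435,-0.0121]},
    {"delta_pos":[-0.0125,0.01,-0.0017],"rotation":[0.0052,-0.0435,-0.0121]},
    {"delta_pos":[-0.0125,0.01,-0.0017],"rotation":[0.0052,-0.0435,-0.0121]},
    {"delta_pos":[-0.0125,0.01,-0.0017],"rotation":[0.0052,-0.0435,-0.0121]},
    {"delta_pos":[-0.0125,0.01,-0.0017],"rotation":[0.0052,-0.0435,-0.0121]},
    {"delta_pos":[-0.0125,0.01,-0.0017],"rotation":[0.0052,-0.0435,-0.0121]},
    {"delta_pos":[-0.0125,0.01,-0.0017],"rotation":[0.0052,-0.0435,-0.0121]},
    {"delta_pos":[0,0,0],"rotation":[0,0,0]},
    {"delta_pos":[0,0,0],"rotation":[0,0,0]},
  ],
)

```text
t: 13.98
tcp_pos: [0.6468, 0.0153, 0.1585]
tcp_rot: [[-0.155, 0.988, -0.004], [0.988, 0.155, -0.001], [-0.001, -0.004, -1.0]]
contact_force: [0.3, -0.1, -0.4]
width: 0.0803
grasp_force: 0.0
```

Run:
```python
from ik import *
st=log()
snap('wrist','w4.png'); s=snap('top','top4.png')
R=down(np.arctan2(.988,-.153)-np.pi/2)
print(st['tcp_pos'],'d',st['tcp_rot'].T@(np.array([.6482,.0127,.0032])-st['tcp_pos']),Ro.from_matrix(st['tcp_rot'].T@R).as_rotvec())
a=cv2.imread('pics/w4.png')[100:300,180:420];b=cv2.imread('pics/top4.png')[140:240,190:330]
cv2.imwrite('pics/c4.png',np.vstack([cv2.resize(a,(480,400)),cv2.resize(b,(480,343),interpolation=cv2.INTER_CUBIC)])[:600])
```

```text
[0.6468 0.0153 0.1585] d [-0.0027  0.0015  0.1552] [-0.0037  0.0006  0.002 ]
```

View pics/c4.png

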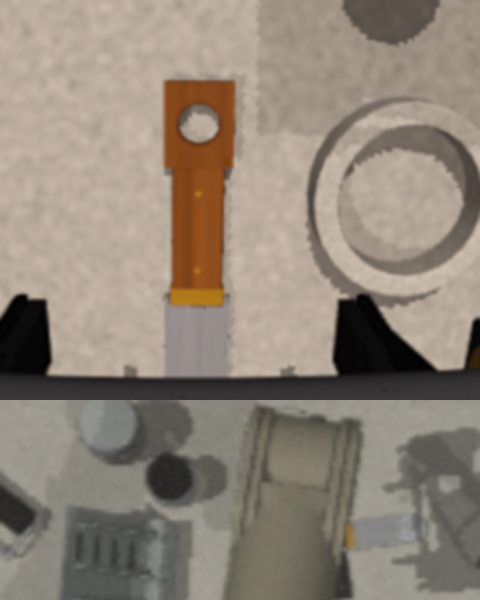

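The fingers straddle the handle. The tape's edge is about 55 mm from the handle's centreline, so I'll narrow the opening before going down.

Call:
drive_tool(
  claw=0.048,
  steps=[
    {"delta_pos":[-0.0027,0.0015,0.02],"rotation":[-0.0037,0,0.002]},
    {"delta_pos":[0,0,0.02],"rotation":[0,0,0]},
    {"delta_pos":[0,0,0.02],"rotation":[0,0,0]},
    {"delta_pos":[0,0,0.025],"rotation":[0,0,0]},
    {"delta_pos":[0,0,0.025],"rotation":[0,0,0]},
    {"delta_pos":[0,0,0.025],"rotation":[0,0,0]},
    {"delta_pos":[0,0,0.015],"rotation":[0,0,0]},
    {"delta_pos":[0,0,0.0055],"rotation":[0,0,0]},
    {"delta_pos":[0,0,0],"rotation":[0,0,0]},
  ],
)

```text
t: 15.2
tcp_pos: [0.6491, 0.0126, 0.0032]
tcp_rot: [[-0.153, 0.988, 0.001], [0.988, 0.153, -0.001], [-0.001, 0.001, -1.0]]
contact_force: [-0.5, 0.2, -0.6]
width: 0.0481
grasp_force: 0.0
```

Call:
drive_tool(
  claw=0.0,
  steps=[
    {"delta_pos":[0,0,0],"rotation":[0,0,0]},
    {"delta_pos":[0,0,0],"rotation":[0,0,0]},
    {"delta_pos":[0,0,0],"rotation":[0,0,0]},
    {"delta_pos":[0,0,0],"rotation":[0,0,0]},
    {"delta_pos":[0,0,0],"rotation":[0,0,0]},
  ],
)

```text
t: 15.82
tcp_pos: [0.6492, 0.0128, 0.0035]
tcp_rot: [[-0.153, 0.988, 0.001], [0.988, 0.153, -0.001], [-0.001, 0.001, -1.0]]
contact_force: [-1.5, 0.8, 4.6]
width: 0.0255
grasp_force: 30.0
```

Call:
drive_tool(
  steps=[
    {"delta_pos":[0,0,-0.02],"rotation":[0,0,0]},
    {"delta_pos":[0,0,-0.03],"rotation":[0,0,0]},
    {"delta_pos":[0,0,-0.03],"rotation":[0,0,0]},
    {"delta_pos":[0,0,-0.03],"rotation":[0,0,0]},
    {"delta_pos":[0,0,-0.03],"rotation":[0,0,0]},
    {"delta_pos":[0,0,-0.03],"rotation":[0,0,0]},
    {"delta_pos":[0,0,0],"rotation":[0,0,0]},
  ],
)

```text
t: 16.7
tcp_pos: [0.6501, 0.0124, 0.1766]
tcp_rot: [[-0.153, 0.988, 0.005], [0.988, 0.153, -0.0], [-0.001, 0.005, -1.0]]
contact_force: [-0.2, -0.2, -1.1]
width: 0.0256
grasp_force: 30.0
```

Run:
```python
from ik import *
st=log()
p,R=standpose(0,np.radians(45),l=.144,h=.09,deep=.002)
plan(st['tcp_pos'],st['tcp_rot'],p,R,18)
q=st['qpos'];T0=Tm(st['tcp_pos'],st['tcp_rot']);A=np.real(logm(np.linalg.inv(T0)@Tm(p,R)))
for k in(.25,.5,.75,1):
    T=T0@expm(A*k); q,e=ik(T[:3,3],T[:3,:3],q,1e-3); print(T[:3,3],q,e)
```

```text
18 x [0.0129, -0.0052, 0.0039] [-0.0047, 0.0435, 0.0121]
[0.6193 0.0682 0.1634] [-0.5957  0.4171  0.678   1.5957 -0.4784  1.257   0.2993] 5.767934030795877e-07
[0.5915 0.1269 0.1618] [-0.5792  0.3573  0.6338  1.7007 -0.6451  1.2268  0.3163] 6.712680754688547e-07
[0.5669 0.1862 0.1721] [-0.5665  0.3032  0.5906  1.8021 -0.8264  1.2015  0.3469] 8.226493652887334e-07
[0.5456 0.2436 0.194 ] [-0.5604  0.2541  0.5487  1.899  -1.022   1.1842  0.389 ] 9.69007588026234e-07
```

Call:
drive_tool(
  steps=[
    {"delta_pos":[0.0129,-0.0052,0.0039],"rotation":[-0.0047,0.0435,0.0121]},
    {"delta_pos":[0.0129,-0.0052,0.0039],"rotation":[-0.0047,0.0435,0.0121]},
    {"delta_pos":[0.0129,-0.0052,0.0039],"rotation":[-0.0047,0.0435,0.0121]},
    {"delta_pos":[0.0129,-0.0052,0.0039],"rotation":[-0.0047,0.0435,0.0121]},
    {"delta_pos":[0.0129,-0.0052,0.0039],"rotation":[-0.0047,0.0435,0.0121]},
    {"delta_pos":[0.0129,-0.0052,0.0039],"rotation":[-0.0047,0.0435,0.0121]},
    {"delta_pos":[0.0129,-0.0052,0.0039],"rotation":[-0.0047,0.0435,0.0121]},
    {"delta_pos":[0.0129,-0.0052,0.0039],"rotation":[-0.0047,0.0435,0.0121]},
    {"delta_pos":[0.0129,-0.0052,0.0039],"rotation":[-0.0047,0.0435,0.0121]},
    {"delta_pos":[0.0129,-0.0052,0.0039],"rotation":[-0.0047,0.0435,0.0121]},
    {"delta_pos":[0.0129,-0.0052,0.0039],"rotation":[-0.0047,0.0435,0.0121]},
    {"delta_pos":[0.0129,-0.0052,0.0039],"rotation":[-0.0047,0.0435,0.0121]},
    {"delta_pos":[0.0129,-0.0052,0.0039],"rotation":[-0.0047,0.0435,0.0121]},
    {"delta_pos":[0.0129,-0.0052,0.0039],"rotation":[-0.0047,0.0435,0.0121]},
    {"delta_pos":[0.0129,-0.0052,0.0039],"rotation":[-0.0047,0.0435,0.0121]},
    {"delta_pos":[0.0129,-0.0052,0.0039],"rotation":[-0.0047,0.0435,0.0121]},
    {"delta_pos":[0.0129,-0.0052,0.0039],"rotation":[-0.0047,0.0435,0.0121]},
    {"delta_pos":[0.0129,-0.0052,0.0039],"rotation":[-0.0047,0.0435,0.0121]},
    {"delta_pos":[0,0,0],"rotation":[0,0,0]},
    {"delta_pos":[0,0,0],"rotation":[0,0,0]},
  ],
)

```text
t: 19.2
tcp_pos: [0.5444, 0.2432, 0.19]
tcp_rot: [[0.055, 0.997, 0.049], [0.706, -0.074, 0.705], [0.706, -0.004, -0.708]]
contact_force: [-0.2, 0.0, -1.0]
width: 0.0256
grasp_force: 30.0
```

```bash
cat >> h.py <<'E'
def eye(st,s,deep,prefix):
    "find the hole of the held/standing knife: bright blob inside the orange handle; returns tool-frame offset from knife grip point"
    im=s['img'].astype(int); orange=((im[:,:,0]-im[:,:,2]>60)).astype(np.uint8)
    orange[275:]=0
    cs,h=cv2.findContours(orange,cv2.RETR_CCOMP,cv2.CHAIN_APPROX_NONE); out=[]
    T=s['camera_from_world'];c=-T[:3,:3].T@T[:3,3];R=st['tcp_rot'];o=st['tcp_pos']-deep*R[:,2]
    for k,cc in enumerate(cs):
        if h[0][k][3]>=0 and cv2.contourArea(cc)>60:
            m=cv2.moments(cc);u,v=m['m10']/m['m00'],m['m01']/m['m00']
            q=wray(s,u,v,0)-c; x=c+q*((o-c)@R[:,2])/(q@R[:,2]); out.append(((round(u,1),round(v,1)),R.T@(x-o),x))
    return out
E
python3 - <<'E'
from ik import *
st=log(); s=snap('wrist','w5.png'); print(st['qpos'],st['grasp_force'],eye(st,s,.002,''))
s2=dict(np.load('pics/w2.png.npz'))
p,R=standpose(0,np.radians(45),l=.144,h=.008,deep=.002)
print(st['tcp_pos'],'d',st['tcp_rot'].T@(p-st['tcp_pos']),Ro.from_matrix(st['tcp_rot'].T@R).as_rotvec())
E
```

```text
[-0.5411  0.2576  0.5277  1.9012 -1.0201  1.1804  0.3911] 29.99811887741089 [((167.5, 174.6), array([ 0.0522, -0.057 , -0.    ]), array([0.4904, 0.2828, 0.2285])), ((275.3, 196.3), array([ 0.0403, -0.0012,  0.    ]), array([0.5454, 0.2703, 0.2199])), ((81.3, 36.1), array([ 0.1329, -0.108 ,  0.    ]), array([0.444 , 0.3435, 0.2858]))]
[0.5444 0.2432 0.19  ] d [0.0033 0.0014 0.0795] [-0.0035  0.0009 -0.0024]
```

Call:
drive_tool(
  steps=[
    {"delta_pos":[0.001,0.0014,0.02],"rotation":[-0.0035,0,-0.0024]},
    {"delta_pos":[0,0,0.02],"rotation":[0,0,0]},
    {"delta_pos":[0,0,0.02],"rotation":[0,0,0]},
    {"delta_pos":[0,0,0.012],"rotation":[0,0,0]},
    {"delta_pos":[0,0,0.006],"rotation":[0,0,0]},
    {"delta_pos":[0,0,0.003],"rotation":[0,0,0]},
    {"delta_pos":[0,0,0],"rotation":[0,0,0]},
  ],
)

```text
t: 20.12
tcp_pos: [0.5501, 0.301, 0.1336]
tcp_rot: [[0.053, 0.997, 0.053], [0.705, -0.075, 0.705], [0.707, -0.0, -0.707]]
contact_force: [0.5, -0.2, -0.4]
width: 0.0252
grasp_force: 30.0
```

Call:
drive_tool(
  claw=0.05,
  steps=[
    {"delta_pos":[0,0,0],"rotation":[0,0,0]},
    {"delta_pos":[0,0,0],"rotation":[0,0,0]},
    {"delta_pos":[0,0,0],"rotation":[0,0,0]},
    {"delta_pos":[0,0,0],"rotation":[0,0,0]},
    {"delta_pos":[0,0,-0.01],"rotation":[0,0,0]},
    {"delta_pos":[0,0,-0.02],"rotation":[0,0,0]},
    {"delta_pos":[0,0,-0.03],"rotation":[0,0,0]},
    {"delta_pos":[0,0,-0.03],"rotation":[0,0,0]},
    {"delta_pos":[0,0,-0.03],"rotation":[0,0,0]},
    {"delta_pos":[0,0,0],"rotation":[0,0,0]},
    {"delta_pos":[0,0,0],"rotation":[0,0,0]},
    {"delta_pos":[0,0,0],"rotation":[0,0,0]},
  ],
)

```text
t: 21.62
tcp_pos: [0.5429, 0.2174, 0.2175]
tcp_rot: [[0.053, 0.997, 0.051], [0.706, -0.073, 0.705], [0.707, -0.002, -0.708]]
contact_force: [0.3, -0.5, 0.2]
width: 0.0502
grasp_force: 0.0
```

```bash
cat > eyes.py <<'E'
from ik import *
st=log(); s=snap('wrist','w6.png'); T=s['camera_from_world'];c=-T[:3,:3].T@T[:3,3]
n=(ez-sx)/2**.5; o=SC-.045*sx+.03*ez+n*.005
for uv,_,_ in eye(st,s,0,''):
    q=wray(s,*uv,0)-c; x=c+q*((o-c)@n)/(q@n); r=x-SC; print(uv,x,'stand frame',r@sx,r@sy,r@ez)
E
python3 eyes.py
```

```text
(180.8, 168.4) [0.4652 0.3333 0.1601] stand frame 0.07805274348165724 0.0868984463044859 0.1601238112935227
(277.0, 166.1) [0.551  0.3276 0.1608] stand frame 0.07871481217576452 0.0008389443030433732 0.16078587998762997
(83.1, 32.8) [0.3723 0.4391 0.2586] stand frame 0.1765619104282515 0.18740193171711444 0.258632978240117
```

View pics/w6.png

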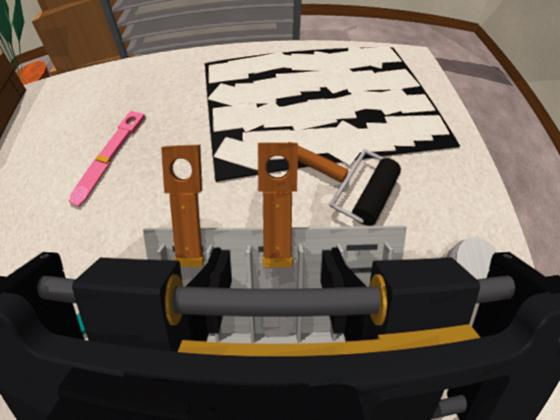

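Both knives stand in the stand. Measured eyes: x 0.078, z 0.160, y +0.087 and 0.001, which matches the expected values. Next I'll plan the regrasp and the hanging.

```bash
cat >> ik.py <<'E'
def hang(peg,a,tau,xr,dz=0,d=.042,deep=.005):
    b=a+tau; z=np.cos(b)*rx_-np.sin(b)*ez; y=-ry_; x=np.cross(y,z)
    kx=-np.cos(a)*ez-np.sin(a)*rx_     # knife x (to tip)
    e=RC+rx_*xr+ry_*(-.1125+.075*peg)+ez*(.265+(-.011-xr)*np.tan(np.radians(12))+dz)
    return e+d*kx+deep*z,np.column_stack([x,y,z])
def follow(q,T0,T1,n=30,verb=0):
    A=np.real(logm(np.linalg.inv(T0)@T1));E=0;V=0
    for k in range(1,n+1):
        T=T0@expm(A*k/n);q1,e=ik(T[:3,3],T[:3,:3],q,1e-3);E=max(E,e);V=max(V,abs(q1-q).max());q=q1
    return q,E,V
E
python3 - <<'E'
from ik import *
r=np.radians
st=env.read_state();q0=st['qpos'];T0=Tm(st['tcp_pos'],st['tcp_rot'])
for t in(10,20):
  T1=Tm(*standpose(0,r(t),l=.137,h=.09,deep=.005)); q1,e,v=follow(q0,T0,T1,10); print(t,q1,e)
  for peg in(0,1,2):
    for b in(40,45,50,55):
      Ta=Tm(*hang(peg,r(b-45+t),r(45-t),-.095)); Tb=Tm(*hang(peg,r(b-45+t),r(45-t),-.035,-.004))
      q2,e2,v2=follow(q1,T1,Ta,30); q3,e3,v3=follow(q2,Ta,Tb,8)
      print(t,peg,b,Ta[:3,3],np.round([e2,v2,e3,v3],4),q2,q3)
E
```

```text
10 [-0.8606  0.252   0.5456  1.6973 -0.3149  1.1746 -0.2938] 6.683542017006481e-07
10 0 40 [ 0.4121 -0.3637  0.2378] [0.     0.0892 0.     0.0265] [ 0.2752 -0.4297  0.2957  2.4061  0.5339  0.3083 -2.0545] [ 0.2327 -0.2291  0.3703  2.3128  0.5099  0.1904 -2.0431]
10 0 45 [ 0.4089 -0.3614  0.238 ] [0.     0.0858 0.     0.0247] [ 0.1249 -0.4454  0.4128  2.3481  0.5251  0.4602 -2.0273] [ 0.0409 -0.2538  0.5399  2.2583  0.4543  0.3413 -1.966 ]
10 0 50 [ 0.4058 -0.359   0.2385] [0.     0.0878 0.     0.0234] [ 0.0124 -0.4451  0.5     2.2862  0.4993  0.594  -1.9935] [-0.0856 -0.2588  0.6513  2.1975  0.4032  0.4767 -1.9059]
10 0 55 [ 0.4027 -0.3567  0.2393] [0.     0.0899 0.     0.0241] [-0.0816 -0.4321  0.576   2.2218  0.4668  0.7145 -1.9591] [-0.186  -0.2471  0.744   2.1328  0.3505  0.6006 -1.8518]
10 1 40 [ 0.4572 -0.3039  0.2378] [0.     0.1171 0.     0.0271] [ 0.1141 -0.4119  0.2083  2.4047  0.8662  0.4165 -2.5517] [ 0.2127 -0.2049  0.1866  2.3069  0.9042  0.2758 -2.59  ]
10 1 45 [ 0.4541 -0.3015  0.238 ] [0.     0.1024 0.     0.0241] [-0.0309 -0.4235  0.3359  2.3472  0.7432  0.5407 -2.4
[... 2686 characters left out ...]
.2396  0.2391] [0.     0.3527 0.     0.1002] [ 0.6176 -0.339  -0.4238  2.3508  0.6643  0.3804 -2.59  ] [ 1.1791 -0.1843 -0.8861  2.2399  0.7014  0.2584 -2.59  ]
20 2 45 [ 0.4936 -0.2373  0.2399] [0.     0.2343 0.     0.0217] [ 0.0782 -0.3368  0.0518  2.3114  0.7328  0.573  -2.59  ] [ 0.1088 -0.1683  0.1037  2.2231  0.7666  0.4636 -2.5871]
20 2 50 [ 0.4906 -0.2351  0.241 ] [0.     0.1201 0.     0.0215] [-0.232  -0.3613  0.3318  2.2593  0.7161  0.7157 -2.5311] [-0.2403 -0.192   0.443   2.1734  0.6679  0.5841 -2.4551]
20 2 55 [ 0.4877 -0.233   0.2424] [0.     0.1145 0.     0.0221] [-0.3279 -0.3512  0.4348  2.1965  0.6242  0.8055 -2.429 ] [-0.3504 -0.1818  0.5653  2.1103  0.5387  0.6779 -2.3185]
```

Run:
```python
from ik import *
r=np.radians;st=env.read_state()
p,R=standpose(.001,r(15),l=.137,h=.075,deep=.005)
# approach along tool z
pg,_=standpose(.001,r(15),l=.137,h=.005,deep=.005)
pre=pg-.07*R[:,2]
plan(st['tcp_pos'],st['tcp_rot'],pre,R,12)
# lift after grasp along bed normal .05 + up ; then screw to prehang
lift=pg+np.array([0,-.05,.10]); 
for peg in(0,1):
    Ta=Tm(*hang(peg,r(20),r(30),-.095)); T0=Tm(lift,R); print('peg',peg,Ta[:3,3]); plan(lift,R,Ta[:3,3],Ta[:3,:3],30)
    A=np.real(logm(np.linalg.inv(T0)@Ta)); kx=R.T@(-(sx+ez)/2**.5)
    for k in(.25,.5,.75,1):
        T=T0@expm(A*k);print(T[:3,3],'tip',T[:3,3]+T[:3,:3]@kx*.137,'tool back',T[:3,3]-.15*T[:3,2])
print(pre,pg,R)
```

```text
12 x [0.0035, -0.0, 0.0045] [-0.0002, -0.0436, 0.0]
peg 0 [ 0.403  -0.3569  0.2396]
30 x [-0.0151, 0.0193, -0.0064] [-0.0331, 0.0085, 0.0637]
[0.6487 0.0908 0.2448] tip [0.6069 0.013  0.14  ] tool back [0.6082 0.0557 0.3849]
[ 0.6535 -0.0963  0.2608] tip [ 0.5926 -0.1403  0.1462] tool back [ 0.5833 -0.1092  0.3927]
[ 0.5627 -0.2606  0.2616] tip [ 0.5034 -0.2656  0.1382] tool back [ 0.479  -0.2392  0.3842]
[ 0.403  -0.3569  0.2396] tip [ 0.3656 -0.3287  0.1108] tool back [ 0.326  -0.2989  0.3545]
peg 1 [ 0.4482 -0.297   0.2396]
30 x [-0.0126, 0.018, -0.0052] [-0.0331, 0.0085, 0.0637]
[0.6452 0.1129 0.2416] tip [0.6035 0.0352 0.1368] tool back [0.6048 0.0779 0.3817]
[ 0.6586 -0.0532  0.2559] tip [ 0.5977 -0.0971  0.1413] tool back [ 0.5884 -0.066   0.3878]
[ 0.5857 -0.2037  0.2577] tip [ 0.5264 -0.2086  0.1343] tool back [ 0.5021 -0.1822  0.3803]
[ 0.4482 -0.297   0.2396] tip [ 0.4107 -0.2688  0.1108] tool back [ 0.3712 -0.239   0.3545]
[0.5474 0.2805 0.1932] [0.5487 0.2986 0.1256] [[ 0.0722  0.9972  0.0193]
 [ 0.9632 -0.0747  0.2581]
 [ 0.2588 -0.     -0.9659]]
```

Call:
drive_tool(
  steps=[
    {"delta_pos":[0.0035,0,0.0045],"rotation":[0,-0.0436,0]},
    {"delta_pos":[0.0035,0,0.0045],"rotation":[0,-0.0436,0]},
    {"delta_pos":[0.0035,0,0.0045],"rotation":[0,-0.0436,0]},
    {"delta_pos":[0.0035,0,0.0045],"rotation":[0,-0.0436,0]},
    {"delta_pos":[0.0035,0,0.0045],"rotation":[0,-0.0436,0]},
    {"delta_pos":[0.0035,0,0.0045],"rotation":[0,-0.0436,0]},
    {"delta_pos":[0.0035,0,0.0045],"rotation":[0,-0.0436,0]},
    {"delta_pos":[0.0035,0,0.0045],"rotation":[0,-0.0436,0]},
    {"delta_pos":[0.0035,0,0.0045],"rotation":[0,-0.0436,0]},
    {"delta_pos":[0.0035,0,0.0045],"rotation":[0,-0.0436,0]},
    {"delta_pos":[0.0035,0,0.0045],"rotation":[0,-0.0436,0]},
    {"delta_pos":[0.0035,0,0.0045],"rotation":[0,-0.0436,0]},
    {"delta_pos":[0,0,0],"rotation":[0,0,0]},
    {"delta_pos":[0,0,0],"rotation":[0,0,0]},
  ],
)

```text
t: 23.42
tcp_pos: [0.5481, 0.2793, 0.1938]
tcp_rot: [[0.072, 0.997, 0.018], [0.963, -0.075, 0.259], [0.259, -0.001, -0.966]]
contact_force: [0.2, 0.4, 0.8]
width: 0.0499
grasp_force: 0.0
```

```bash
python3 eyes.py
python3 - <<'E'
from ik import *
st=env.read_state();pg,R=standpose(.001,np.radians(15),l=.137,h=.005,deep=.005)
print(st['tcp_rot'].T@(pg-st['tcp_pos']),Ro.from_matrix(st['tcp_rot'].T@R).as_rotvec())
E
```

```text
(148.7, 186.4) [0.4635 0.3325 0.1591] stand frame 0.0770550579172872 0.08850149364836316 0.15912612572915263
(276.1, 183.3) [0.551  0.327  0.1602] stand frame 0.07810942013664947 0.0008583551989742935 0.1601804879485149
(90.8, 36.5) [0.4599 0.4091 0.2353] stand frame 0.153209002854246 0.09782865854326472 0.23528007066611142
[ 0.0012 -0.001   0.0711] [-0.0005 -0.0005 -0.0006]
```

Call:
drive_tool(
  steps=[
    {"delta_pos":[0.0012,-0.001,0.02],"rotation":[0,0,0]},
    {"delta_pos":[0,0,0.02],"rotation":[0,0,0]},
    {"delta_pos":[0,0,0.015],"rotation":[0,0,0]},
    {"delta_pos":[0,0,0.01],"rotation":[0,0,0]},
    {"delta_pos":[0,0,0.006],"rotation":[0,0,0]},
    {"delta_pos":[0,0,0],"rotation":[0,0,0]},
  ],
)

```text
t: 24.22
tcp_pos: [0.5487, 0.2992, 0.1257]
tcp_rot: [[0.072, 0.997, 0.019], [0.963, -0.074, 0.258], [0.259, -0.0, -0.966]]
contact_force: [0.5, 0.5, 0.3]
width: 0.0502
grasp_force: 0.0
```

Call:
drive_tool(
  claw=0.0,
  steps=[
    {"delta_pos":[0,0,0],"rotation":[0,0,0]},
    {"delta_pos":[0,0,0],"rotation":[0,0,0]},
    {"delta_pos":[0,0,0],"rotation":[0,0,0]},
    {"delta_pos":[0,0,0],"rotation":[0,0,0]},
    {"delta_pos":[0,0,0],"rotation":[0,0,0]},
  ],
)

```text
t: 24.85
tcp_pos: [0.5489, 0.2992, 0.1261]
tcp_rot: [[0.072, 0.997, 0.019], [0.963, -0.074, 0.258], [0.259, 0.0, -0.966]]
contact_force: [-0.1, -0.4, 1.3]
width: 0.0255
grasp_force: 30.0
```

Call:
drive_tool(
  steps=[
    {"delta_pos":[-0.004,0.0007,-0.02],"rotation":[0,0,0]},
    {"delta_pos":[-0.004,0.0007,-0.02],"rotation":[0,0,0]},
    {"delta_pos":[-0.004,0.0007,-0.02],"rotation":[0,0,0]},
    {"delta_pos":[-0.004,0.0007,-0.02],"rotation":[0,0,0]},
    {"delta_pos":[-0.004,0.0007,-0.02],"rotation":[0,0,0]},
    {"delta_pos":[0,0,0],"rotation":[0,0,0]},
    {"delta_pos":[0,0,0],"rotation":[0,0,0]},
  ],
)

```text
t: 25.72
tcp_pos: [0.5484, 0.2542, 0.2167]
tcp_rot: [[0.072, 0.997, 0.018], [0.963, -0.074, 0.258], [0.259, -0.001, -0.966]]
contact_force: [0.6, -0.1, -0.3]
width: 0.0259
grasp_force: 30.0
```

```bash
cat > toh.py <<'E'
from ik import *
import sys
peg=int(sys.argv[1]);r=np.radians
st=log();s=snap('wrist','wh%d.png'%peg);print(st['grasp_force'],st['width'])
# eye on plane of the knife: normal in tool frame
R=st['tcp_rot'];tau=r(30);nz=R@np.array([np.sin(tau),0,-np.cos(tau)])  # knife normal (robot side)
kx=R@np.array([-np.cos(tau),0,-np.sin(tau)])
T=s['camera_from_world'];c=-T[:3,:3].T@T[:3,3];o=st['tcp_pos']-.005*R[:,2]
for uv,_,_ in eye(st,s,0,''):
    q=wray(s,*uv,0)-c;x=c+q*((o-c)@nz)/(q@nz);print(uv,'tool',R.T@(x-o),'d',np.linalg.norm(x-o),'check kx',(x-o)@kx)
Ta=Tm(*hang(peg,r(20),tau,-.095));print(Ta[:3,3])
plan(st['tcp_pos'],R,Ta[:3,3],Ta[:3,:3],20,True)
E
python3 toh.py 0
```

```text
29.98564213514328 0.025912109003384157
(274.1, 218.6) tool [ 0.0247 -0.0019  0.0142] d 0.028530519350644334 check kx -0.028469566953815847
(158.7, 154.2) tool [ 0.0597 -0.0731  0.0344] d 0.1004404580788244 check kx -0.06889259695932437
(99.8, 29.0) tool [ 0.167  -0.1509  0.0964] d 0.24492928592128765 check kx -0.1928881095060913
[ 0.403  -0.3569  0.2396]
{"delta_pos":[-0.0297, -0.005, -0.0091], "rotation":[-0.0497, 0.0128, 0.0955]},
{"delta_pos":[-0.0299, -0.0017, -0.0097], "rotation":[-0.0497, 0.0128, 0.0955]},
{"delta_pos":[-0.0297, 0.0017, -0.01], "rotation":[-0.0497, 0.0128, 0.0955]},
{"delta_pos":[-0.0293, 0.005, -0.0103], "rotation":[-0.0497, 0.0128, 0.0955]},
{"delta_pos":[-0.0285, 0.0083, -0.0103], "rotation":[-0.0497, 0.0128, 0.0955]},
{"delta_pos":[-0.0274, 0.0114, -0.0102], "rotation":[-0.0497, 0.0128, 0.0955]},
{"delta_pos":[-0.0261, 0.0145, -0.0099], "rotation":[-0.0497, 0.0128, 0.0955]},
{"delta_pos":[-0.0244, 0.0174, -0.0094], "rotation":[-0.0497, 0.0128, 0.0955]},
{"delta_pos":[-0.0225, 0.0201, -0.0088], "rotation":[-0.0497, 0.0128, 0.0955]},
{"delta_pos":[-0.0204, 0.0226, -0.008], "rotation":[-0.0497, 0.0128, 0.0955]},
{"delta_pos":[-0.018, 0.0248, -0.007], "rotation":[-0.0497, 0.0128, 0.0955]},
{"delta_pos":[-0.0155, 0.0267, -0.006], "rotation":[-0.0497, 0.0128, 0.0955]},
{"delta_pos":[-0.0128, 0.0283, -0.0048], "rotation":[-0.0497, 0.0128, 0.0955]},
{"delta_pos":[-0.01, 0.0296, -0.0035], "rotation":[-0.0497, 0.0128, 0.0955]},
{"delta_pos":[-0.007, 0.0306, -0.0021], "rotation":[-0.0497, 0.0128, 0.0955]},
{"delta_pos":[-0.0041, 0.0312, -0.0006], "rotation":[-0.0497, 0.0128, 0.0955]},
{"delta_pos":[-0.0011, 0.0314, 0.0009], "rotation":[-0.0497, 0.0128, 0.0955]},
{"delta_pos":[0.0019, 0.0313, 0.0025], "rotation":[-0.0497, 0.0128, 0.0955]},
{"delta_pos":[0.0048, 0.0308, 0.004], "rotation":[-0.0497, 0.0128, 0.0955]},
{"delta_pos":[0.0077, 0.03, 0.0056], "rotation":[-0.0497, 0.0128, 0.0955]},
```

```bash
sed -i 's/np.array(\[np.sin(tau),0,-np.cos(tau)\])/np.array([-np.sin(tau),0,-np.cos(tau)])/; s/np.array(\[-np.cos(tau),0,-np.sin(tau)\])/np.array([-np.cos(tau),0,np.sin(tau)])/' toh.py; python3 toh.py 0 | head -4
```

```text
29.98565912246704 0.025653427644378758
(273.9, 218.5) tool [ 0.0358 -0.0018 -0.0207] d 0.04136018349564136 check kx -0.041320772724258124
(158.9, 154.2) tool [ 0.0671 -0.0456 -0.0387] d 0.08987119961269809 check kx -0.07746632765457154
(99.9, 28.8) tool [ 0.1114 -0.056  -0.0643] d 0.14034902939674165 check kx -0.12868079367199628
```

Call:
drive_tool(
  steps=[
    {"delta_pos":[-0.0297,-0.005,-0.0091],"rotation":[-0.0497,0.0128,0.0955]},
    {"delta_pos":[-0.0299,-0.0017,-0.0097],"rotation":[-0.0497,0.0128,0.0955]},
    {"delta_pos":[-0.0297,0.0017,-0.01],"rotation":[-0.0497,0.0128,0.0955]},
    {"delta_pos":[-0.0293,0.005,-0.0103],"rotation":[-0.0497,0.0128,0.0955]},
    {"delta_pos":[-0.0285,0.0083,-0.0103],"rotation":[-0.0497,0.0128,0.0955]},
    {"delta_pos":[-0.0274,0.0114,-0.0102],"rotation":[-0.0497,0.0128,0.0955]},
    {"delta_pos":[-0.0261,0.0145,-0.0099],"rotation":[-0.0497,0.0128,0.0955]},
    {"delta_pos":[-0.0244,0.0174,-0.0094],"rotation":[-0.0497,0.0128,0.0955]},
    {"delta_pos":[-0.0225,0.0201,-0.0088],"rotation":[-0.0497,0.0128,0.0955]},
    {"delta_pos":[-0.0204,0.0226,-0.008],"rotation":[-0.0497,0.0128,0.0955]},
    {"delta_pos":[-0.018,0.0248,-0.007],"rotation":[-0.0497,0.0128,0.0955]},
    {"delta_pos":[-0.0155,0.0267,-0.006],"rotation":[-0.0497,0.0128,0.0955]},
    {"delta_pos":[-0.0128,0.0283,-0.0048],"rotation":[-0.0497,0.0128,0.0955]},
    {"delta_pos":[-0.01,0.0296,-0.0035],"rotation":[-0.0497,0.0128,0.0955]},
    {"delta_pos":[-0.007,0.0306,-0.0021],"rotation":[-0.0497,0.0128,0.0955]},
    {"delta_pos":[-0.0041,0.0312,-0.0006],"rotation":[-0.0497,0.0128,0.0955]},
    {"delta_pos":[-0.0011,0.0314,0.0009],"rotation":[-0.0497,0.0128,0.0955]},
    {"delta_pos":[0.0019,0.0313,0.0025],"rotation":[-0.0497,0.0128,0.0955]},
  ],
)

```text
t: 28.08
tcp_pos: [0.4173, -0.2969, 0.2369]
tcp_rot: [[0.722, -0.424, 0.547], [-0.31, -0.905, -0.292], [0.619, 0.042, -0.785]]
contact_force: [1.0, 0.0, -0.7]
width: 0.0256
grasp_force: 30.0
```

```bash
sed -i 's/,20,True)/,int(sys.argv[2]),True)/' toh.py; python3 toh.py 0 4; python3 -c "
from h import *;print(env.read_state()['qpos'].round(3))"
```

```text
29.983325600624084 0.02559087240235325
(275.1, 216.6) tool [ 0.0354 -0.0001 -0.0205] d 0.04090129349014555 check kx -0.040901030478792635
[ 0.403  -0.3569  0.2396]
{"delta_pos":[0.0025, 0.0151, 0.0019], "rotation":[-0.0247, 0.0065, 0.0469]},
{"delta_pos":[0.0032, 0.0149, 0.0023], "rotation":[-0.0247, 0.0065, 0.0469]},
{"delta_pos":[0.0038, 0.0147, 0.0027], "rotation":[-0.0247, 0.0065, 0.0469]},
{"delta_pos":[0.0045, 0.0144, 0.0031], "rotation":[-0.0247, 0.0065, 0.0469]},
[ 0.19  -0.442  0.292  2.305  0.218  0.598 -1.641]
```

Call:
drive_tool(
  steps=[
    {"delta_pos":[0.0025,0.0151,0.0019],"rotation":[-0.0247,0.0065,0.0469]},
    {"delta_pos":[0.0032,0.0149,0.0023],"rotation":[-0.0247,0.0065,0.0469]},
    {"delta_pos":[0.0038,0.0147,0.0027],"rotation":[-0.0247,0.0065,0.0469]},
    {"delta_pos":[0.0045,0.0144,0.0031],"rotation":[-0.0247,0.0065,0.0469]},
    {"delta_pos":[0,0,0],"rotation":[0,0,0]},
    {"delta_pos":[0,0,0],"rotation":[0,0,0]},
  ],
)

```text
t: 28.88
tcp_pos: [0.4038, -0.3557, 0.2398]
tcp_rot: [[0.614, -0.598, 0.514], [-0.458, -0.801, -0.385], [0.643, 0.001, -0.766]]
contact_force: [-0.9, 0.0, -1.1]
width: 0.0253
grasp_force: 30.0
```

```bash
python3 toh.py 0 1
cat > look.py <<'E'
from ik import *
import sys
s=snap('wrist','wl.png');sd=snap('side','sl.png')
def pegline(i): 
    b=RC+ry_*(-.1125+.075*i); return np.array([b-.011*rx_+.265*ez,b-.067*rx_+.277*ez])
bar=[RC+sgn*.15*ry_+ez*z+rx_*x for z,x in((.277,-.011),(.253,-.011),(.277,.011)) for sgn in(-1,1)]
def draw(im,pr,f,x0,y0,w,h):
    o=cv2.resize(im[y0:y0+h,x0:x0+w],None,fx=f,fy=f,interpolation=cv2.INTER_CUBIC)
    L=[pegline(i) for i in range(4)]+[bar[k:k+2] for k in(0,2,4)]
    for k,l in enumerate(L):
        p=((pr(np.array(l))-[x0,y0]+.5)*f).astype(int); cv2.line(o,tuple(p[0]),tuple(p[1]),(0,255,255) if k<4 else (255,255,0),1)
    return o
a=draw(cv2.imread('pics/wl.png'),lambda P:wproj(s,P),1.42,0,0,560,210)
b=draw(cv2.imread('pics/sl.png'),lambda P:proj(sd,P),4,265,110,199,74)
cv2.imwrite('pics/look.png',np.vstack([a[:,:795],b[:,:795]]));print(a.shape,b.shape)
E
python3 look.py
```

```text
29.985782504081726 0.025290413851042814
(274.7, 216.7) tool [ 0.0355 -0.0001 -0.0205] d 0.040981277686377326 check kx -0.040981031715902436
[ 0.403  -0.3569  0.2396]
{"delta_pos":[-0.0001, 0.0015, 0.0003], "rotation":[-0.0023, 0.0004, 0.0042]},
(298, 795, 3) (296, 796, 3)
```

View pics/look.png

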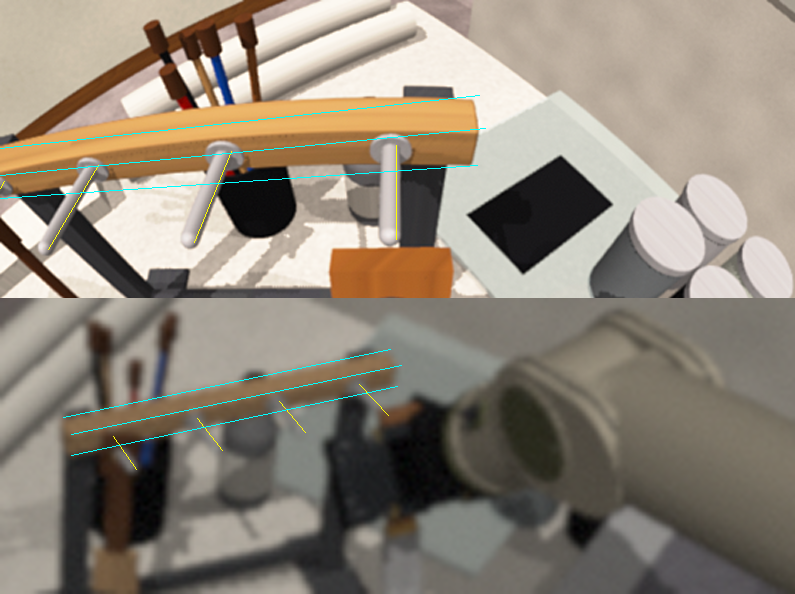

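The overlay fits the rail. Peg 0's tip is at (389,235) in the wrist crop, the same column as the held knife's hole (390), so the lateral alignment is already right. Inserting.

Call:
drive_tool(
  steps=[
    {"delta_pos":[0.0048,0,0.006],"rotation":[0,0,0]},
    {"delta_pos":[0.0048,0,0.006],"rotation":[0,0,0]},
    {"delta_pos":[0.0048,0,0.006],"rotation":[0,0,0]},
    {"delta_pos":[0.0048,0,0.006],"rotation":[0,0,0]},
    {"delta_pos":[0,0,0],"rotation":[0,0,0]},
  ],
)

```text
t: 29.65
tcp_pos: [0.4282, -0.3746, 0.2339]
tcp_rot: [[0.614, -0.599, 0.514], [-0.459, -0.8, -0.386], [0.643, 0.001, -0.766]]
contact_force: [-0.5, -0.3, -1.2]
width: 0.0255
grasp_force: 30.0
```

Call:
drive_tool(
  steps=[
    {"delta_pos":[0.0048,0,0.006],"rotation":[0,0,0]},
    {"delta_pos":[0.0048,0,0.006],"rotation":[0,0,0]},
    {"delta_pos":[0,0,0],"rotation":[0,0,0]},
  ],
)

```text
t: 30.02
tcp_pos: [0.4402, -0.3836, 0.2311]
tcp_rot: [[0.613, -0.6, 0.514], [-0.459, -0.8, -0.386], [0.643, 0.001, -0.766]]
contact_force: [0.1, -0.2, -1.1]
width: 0.0257
grasp_force: 30.0
```

Call:
drive_tool(
  steps=[
    {"delta_pos":[0.0048,0,0.006],"rotation":[0,0,0]},
    {"delta_pos":[0.0048,0,0.006],"rotation":[0,0,0]},
    {"delta_pos":[-0.0013,0,0.0015],"rotation":[0,0,0]},
    {"delta_pos":[-0.0013,0,0.0015],"rotation":[0,0,0]},
    {"delta_pos":[-0.0013,0,0.0015],"rotation":[0,0,0]},
    {"delta_pos":[0,0,0],"rotation":[0,0,0]},
  ],
)

```text
t: 30.78
tcp_pos: [0.4518, -0.3924, 0.2222]
tcp_rot: [[0.613, -0.6, 0.515], [-0.459, -0.8, -0.386], [0.643, 0.0, -0.766]]
contact_force: [-0.0, 0.1, -0.7]
width: 0.0257
grasp_force: 30.0
```

Call:
drive_tool(
  steps=[
    {"delta_pos":[-0.0013,0,0.0015],"rotation":[0,0,0]},
    {"delta_pos":[0,0,0],"rotation":[0,0,0]},
  ],
)

```text
t: 31.02
tcp_pos: [0.4525, -0.3927, 0.2214]
tcp_rot: [[0.612, -0.599, 0.516], [-0.458, -0.8, -0.387], [0.645, 0.0, -0.764]]
contact_force: [1.2, -0.3, 3.1]
width: 0.0256
grasp_force: 30.0
```

Call:
drive_tool(
  claw=0.05,
  steps=[
    {"delta_pos":[0,0,0],"rotation":[0,0,0]},
    {"delta_pos":[0,0,0],"rotation":[0,0,0]},
    {"delta_pos":[0,0,0],"rotation":[0,0,0]},
    {"delta_pos":[0,0,0],"rotation":[0,0,0]},
    {"delta_pos":[0,0,0],"rotation":[0,0,0]},
    {"delta_pos":[0,0,0],"rotation":[0,0,0]},
  ],
)

```text
t: 31.78
tcp_pos: [0.4519, -0.3924, 0.2203]
tcp_rot: [[0.613, -0.599, 0.515], [-0.459, -0.8, -0.386], [0.643, 0.001, -0.766]]
contact_force: [0.0, -0.2, 1.2]
width: 0.0502
grasp_force: 0.0
```

Call:
drive_tool(
  steps=[
    {"delta_pos":[0,0,-0.01],"rotation":[0,0,0]},
    {"delta_pos":[-0.005,0,-0.02],"rotation":[0,0,0]},
    {"delta_pos":[-0.01,0,-0.03],"rotation":[0,0,0]},
    {"delta_pos":[-0.01,0,-0.03],"rotation":[0,0,0]},
    {"delta_pos":[0,0,0],"rotation":[0,0,0]},
  ],
)

```text
t: 32.4
tcp_pos: [0.3897, -0.346, 0.2755]
tcp_rot: [[0.611, -0.6, 0.517], [-0.458, -0.8, -0.387], [0.646, -0.0, -0.763]]
contact_force: [1.1, 0.4, 0.2]
width: 0.0501
grasp_force: 0.0
```

```bash
cat > blobs.py <<'E'
from ik import *
st=log();s=snap('wrist','wb.png');sd=snap('side','sb.png')
# hung-knife check: project expected eye & tip & mid handle, print image colours there
import sys
for peg in map(int,sys.argv[1:]):
    for xr in(-.016,-.035):
        e=RC+rx_*xr+ry_*(-.1125+.075*peg)+ez*(.265+(-.011-xr)*np.tan(np.radians(12))-.006)
        for nm,dx in(('topend',.015),('handle',-.04),('blade',-.14),('below',-.2)):
            out=[]
            for S,pr in((s,wproj),(sd,proj)):
                u,v=pr(S,e+ez*dx)[0];ok=0<=u<560 and 0<=v<420;out.append((round(u),round(v),S['img'][int(v),int(u)].tolist() if ok else None))
            print(peg,xr,nm,out)
for S,n in((s,'wrist'),(sd,'side')):
    im=S['img'].astype(int);o=((im[:,:,0]-im[:,:,2]>60)&(im[:,:,0]-im[:,:,1]>35)).astype(np.uint8)
    k,_,stt,ct=cv2.connectedComponentsWithStats(o)
    print(n,[(stt[i].tolist(),ct[i].round().tolist()) for i in range(1,k) if stt[i,4]>40])
E
python3 blobs.py 0
```

```text
0 -0.016 topend [(277, 114, [189, 108, 43]), (355, 130, [119, 86, 57])]
0 -0.016 handle [(277, 157, [170, 161, 158]), (353, 142, [39, 40, 42])]
0 -0.016 blade [(276, 207, [164, 91, 36]), (350, 162, [101, 100, 98])]
0 -0.016 below [(276, 226, [113, 107, 105]), (348, 174, [106, 105, 104])]
0 -0.035 topend [(277, 132, [149, 122, 110]), (358, 132, [94, 70, 53])]
0 -0.035 handle [(276, 174, [188, 179, 176]), (356, 144, [37, 38, 38])]
0 -0.035 blade [(276, 221, [101, 95, 95]), (352, 165, [115, 113, 110])]
0 -0.035 below [(276, 239, [164, 156, 153]), (350, 177, [107, 104, 104])]
wrist [([0, 0, 326, 216, 16020], [176.0, 114.0]), ([175, 29, 10, 6, 49], [179.0, 31.0]), ([151, 34, 11, 7, 55], [156.0, 37.0]), ([127, 61, 11, 8, 59], [132.0, 64.0]), ([184, 68, 5, 22, 59], [186.0, 78.0]), ([74, 217, 29, 22, 118], [86.0, 225.0]), ([166, 277, 8, 48, 160], [168.0, 302.0]), ([374, 277, 13, 48, 249], [382.0, 302.0])]
side [([230, 0, 65, 37, 1624], [267.0, 13.0]), ([171, 207, 18, 10, 53], [180.0, 212.0]), ([161, 314, 9, 28, 102], [165.0, 328.0]), ([243, 400, 8, 10, 47], [246.0, 405.0])]
```

No picture views are left, so I'll check with coarse colour maps printed as text.

```bash
cat > asc.py <<'E'
from h import *
def asc(f,x0,x1,y0,y1,dx,dy):
    im=cv2.imread(f)[:,:,::-1]; hsv=cv2.cvtColor(im[:,:,::-1].copy(),cv2.COLOR_BGR2HSV)
    for y in range(y0,y1,dy):
        r=''
        for x in range(x0,x1,dx):
            h,s,v=map(int,hsv[y,x]); 
            r+= '#' if v<60 else ('O' if s>175 and h<20 else 'b' if s>110 and h<25 else str(min(9,v//26)))
        print(y,r)
if __name__=='__main__':
    import sys; asc(sys.argv[1],*map(int,sys.argv[2:]))
E
python3 asc.py pics/wb.png 200 350 100 276 2 4
```

```text
100 bbbbbbbbbbbbbbbbbbbbbbbbbbbbbbbbbbbbbbbbbbbbbbbbbbbbbbbbbbbbbb7999998777777
104 bbbbbbbbbbbbbbbbbbbbbbbbbbbbbbbbbbbbbbbbbbbbbbbbbbbbbbbbbbbbbbb987777777777
108 bbbbbbbbbbbbbbbbbbbbbbbbbbbbbbbbbbbbbbbbbbbbbbbbbbbbbbbbbbbbbbb777777777777
112 bbbbbbbbbbbbbbbbbbbbbbbbbbOOOOOOOOOOOOOOOOOOOOOOOOObbbbbbbbbbbb777777777777
116 bbbbbbbbbbbbbbbbbbbbbbbbbbOOOOOOOOOOOOOOOOOOOOOOOOObbbbbbbbbbb5777777777777
120 bbbbbbbbbbbbbbbbbbbbbbbbbbOOOOOOOOOOOOOOOOOOOOOOOOObbbbbbbbbbb6777777777777
124 bbbbbbbbbbbbbbbbbbbbbbbbbbOOOOOOOOOOOOOOOOOOOOOOOOObbbbbbbbbbb7777777777777
128 bbbbbbbbbbbbbbbbbbbbbbbbbbOOOOOOOOOOOOOOOOOOOOOOOOObbbbbbbbbb67777777777777
132 ####2766777677666666798633OOOOOOOO5677643OOOOOOOOOO###677777777777777777777
136 #####465566655555557888677OOOOOO225777652###OOOOOOb##2777777777777777777777
140 ######55555555556798888654OOOOOOO46777652##OOOOOOOb##4777777777777777777763
144 ######45555555678898899544bOOOOOOO677765OOOOOOOOOO###5777777777777777762###
148 ######26655555555555555544bOOOOOOb677765bOOOOOOOOO###7777777777777752######
152 ######26665555555555555524bOOOOOOO677765OOOOOOOOOO##3777
[... 1719 characters left out ...]
999999999999996666666666665443#######48898666666666666666666
244 888888888888999999999999999997767666666666543333333349997666666666666666667
248 99998884##49988999999999999998666666666666643333333348986666666666###466666
252 9999993########69889999999999997777666666654444444447997666662########36666
256 999993#########6988889999999999999999999999999999999999866666##########4766
260 99994##########58888888899999999999999999999999999999999999993##########799
264 9995###########4999999999999999999999999999999999999999999999############79
268 96#############3999999999999999999999999999999999999999999998#############2
272 ################999999999999999999999999999999999999999999997##############
```

Knife A hangs on peg 0: the peg shows inside the hole at about (275,150), with the handle straight and the blade below it. Now back for knife B.

Run:
```python
from ik import *
st=env.read_state()
pg,R=standpose(.0865,np.radians(15),l=.137,h=.005,deep=.005)
pre=pg-.09*R[:,2];print(pre)
plan(st['tcp_pos'],st['tcp_rot'],pre,R,20,True)
```

```text
[0.4617 0.2817 0.2125]
{"delta_pos":[-0.0142, -0.0273, -0.008], "rotation":[0.0497, -0.0128, -0.0953]},
{"delta_pos":[-0.0116, -0.0289, -0.0064], "rotation":[0.0497, -0.0128, -0.0953]},
{"delta_pos":[-0.0089, -0.0301, -0.0048], "rotation":[0.0497, -0.0128, -0.0953]},
{"delta_pos":[-0.006, -0.031, -0.0032], "rotation":[0.0497, -0.0128, -0.0953]},
{"delta_pos":[-0.003, -0.0316, -0.0016], "rotation":[0.0497, -0.0128, -0.0953]},
{"delta_pos":[-0.0, -0.0318, 0.0], "rotation":[0.0497, -0.0128, -0.0953]},
{"delta_pos":[0.003, -0.0316, 0.0016], "rotation":[0.0497, -0.0128, -0.0953]},
{"delta_pos":[0.006, -0.031, 0.0031], "rotation":[0.0497, -0.0128, -0.0953]},
{"delta_pos":[0.009, -0.0301, 0.0045], "rotation":[0.0497, -0.0128, -0.0953]},
{"delta_pos":[0.0119, -0.0289, 0.0059], "rotation":[0.0497, -0.0128, -0.0953]},
{"delta_pos":[0.0146, -0.0273, 0.0071], "rotation":[0.0497, -0.0128, -0.0953]},
{"delta_pos":[0.0172, -0.0254, 0.0082], "rotation":[0.0497, -0.0128, -0.0953]},
{"delta_pos":[0.0197, -0.0232, 0.0092], "rotation":[0.0497, -0.0128, -0.0953]},
{"delta_pos":[0.0219, -0.0207, 0.01], "rotation":[0.0497, -0.0128, -0.0953]},
{"delta_pos":[0.0239, -0.018, 0.0107], "rotation":[0.0497, -0.0128, -0.0953]},
{"delta_pos":[0.0256, -0.0151, 0.0112], "rotation":[0.0497, -0.0128, -0.0953]},
{"delta_pos":[0.027, -0.0121, 0.0115], "rotation":[0.0497, -0.0128, -0.0953]},
{"delta_pos":[0.0282, -0.0089, 0.0117], "rotation":[0.0497, -0.0128, -0.0953]},
{"delta_pos":[0.029, -0.0055, 0.0117], "rotation":[0.0497, -0.0128, -0.0953]},
{"delta_pos":[0.0295, -0.0022, 0.0115], "rotation":[0.0497, -0.0128, -0.0953]},
```

Call:
drive_tool(
  steps=[
    {"delta_pos":[-0.0142,-0.0273,-0.008],"rotation":[0.0497,-0.0128,-0.0953]},
    {"delta_pos":[-0.0116,-0.0289,-0.0064],"rotation":[0.0497,-0.0128,-0.0953]},
    {"delta_pos":[-0.0089,-0.0301,-0.0048],"rotation":[0.0497,-0.0128,-0.0953]},
    {"delta_pos":[-0.006,-0.031,-0.0032],"rotation":[0.0497,-0.0128,-0.0953]},
    {"delta_pos":[-0.003,-0.0316,-0.0016],"rotation":[0.0497,-0.0128,-0.0953]},
    {"delta_pos":[0,-0.0318,0],"rotation":[0.0497,-0.0128,-0.0953]},
    {"delta_pos":[0.003,-0.0316,0.0016],"rotation":[0.0497,-0.0128,-0.0953]},
    {"delta_pos":[0.006,-0.031,0.0031],"rotation":[0.0497,-0.0128,-0.0953]},
    {"delta_pos":[0.009,-0.0301,0.0045],"rotation":[0.0497,-0.0128,-0.0953]},
    {"delta_pos":[0.0119,-0.0289,0.0059],"rotation":[0.0497,-0.0128,-0.0953]},
    {"delta_pos":[0.0146,-0.0273,0.0071],"rotation":[0.0497,-0.0128,-0.0953]},
    {"delta_pos":[0.0172,-0.0254,0.0082],"rotation":[0.0497,-0.0128,-0.0953]},
    {"delta_pos":[0.0197,-0.0232,0.0092],"rotation":[0.0497,-0.0128,-0.0953]},
    {"delta_pos":[0.0219,-0.0207,0.01],"rotation":[0.0497,-0.0128,-0.0953]},
    {"delta_pos":[0.0239,-0.018,0.0107],"rotation":[0.0497,-0.0128,-0.0953]},
    {"delta_pos":[0.0256,-0.0151,0.0112],"rotation":[0.0497,-0.0128,-0.0953]},
    {"delta_pos":[0.027,-0.0121,0.0115],"rotation":[0.0497,-0.0128,-0.0953]},
    {"delta_pos":[0.0282,-0.0089,0.0117],"rotation":[0.0497,-0.0128,-0.0953]},
    {"delta_pos":[0.029,-0.0055,0.0117],"rotation":[0.0497,-0.0128,-0.0953]},
  ],
)

```text
t: 34.88
tcp_pos: [0.4687, 0.2442, 0.214]
tcp_rot: [[0.171, 0.983, 0.064], [0.946, -0.182, 0.268], [0.276, 0.015, -0.961]]
contact_force: [-0.7, -0.9, -0.7]
width: 0.0498
grasp_force: 0.0
```

```bash
python3 eyes.py
cat > rel.py <<'E'
from ik import *
import sys
st=env.read_state();pg,R=standpose(float(sys.argv[1]),np.radians(15),l=.137,h=.005,deep=.005)
pre=pg-float(sys.argv[2])*R[:,2]
plan(st['tcp_pos'],st['tcp_rot'],pre,R,int(sys.argv[3]),True)
E
python3 rel.py .0865 .07 3
```

```text
(248.1, 129.0) [0.4652 0.3356 0.1624] stand frame 0.0803470276324615 0.0870813502934587 0.16241809544432695
(88.3, 131.8) [0.3454 0.3587 0.1765] stand frame 0.09444461316179958 0.208266479626405 0.17651568097366505
(121.6, 29.0) [0.3994 0.4033 0.225 ] stand frame 0.14295697701221963 0.15776747405011146 0.22502804482408506
{"delta_pos":[0.01, -0.0044, 0.0099], "rotation":[0.0132, -0.006, -0.0308]},
{"delta_pos":[0.0102, -0.004, 0.0099], "rotation":[0.0132, -0.006, -0.0308]},
{"delta_pos":[0.0104, -0.0035, 0.0099], "rotation":[0.0132, -0.006, -0.0308]},
```

Call:
drive_tool(
  steps=[
    {"delta_pos":[0.01,-0.0044,0.0099],"rotation":[0.0132,-0.006,-0.0308]},
    {"delta_pos":[0.0102,-0.004,0.0099],"rotation":[0.0132,-0.006,-0.0308]},
    {"delta_pos":[0.0104,-0.0035,0.0099],"rotation":[0.0132,-0.006,-0.0308]},
    {"delta_pos":[0,0,0],"rotation":[0,0,0]},
    {"delta_pos":[0,0,0],"rotation":[0,0,0]},
  ],
)

```text
t: 35.55
tcp_pos: [0.4626, 0.2817, 0.1945]
tcp_rot: [[0.083, 0.996, 0.026], [0.963, -0.086, 0.256], [0.257, 0.004, -0.966]]
contact_force: [0.9, -0.0, 0.2]
width: 0.0499
grasp_force: 0.0
```

```bash
python3 eyes.py;python3 rel.py .0865 0 1
```

```text
(275.2, 179.1) [0.4659 0.3321 0.159 ] stand frame 0.07691887670437215 0.08612798149414301 0.15898994451623757
(142.0, 25.1) [0.4054 0.412  0.2341] stand frame 0.15200423624080758 0.15234228665794458 0.234075304052673
{"delta_pos":[0.0048, -0.0016, 0.0728], "rotation":[0.0071, 0.0016, -0.0107]},
```

Call:
drive_tool(
  steps=[
    {"delta_pos":[0.004,-0.001,0.02],"rotation":[0.0071,0.0016,-0.0107]},
    {"delta_pos":[0,0,0.02],"rotation":[0,0,0]},
    {"delta_pos":[0,0,0.015],"rotation":[0,0,0]},
    {"delta_pos":[0,0,0.012],"rotation":[0,0,0]},
    {"delta_pos":[0,0,0.006],"rotation":[0,0,0]},
    {"delta_pos":[0,0,0],"rotation":[0,0,0]},
  ],
)

```text
t: 36.35
tcp_pos: [0.4632, 0.3049, 0.1248]
tcp_rot: [[0.071, 0.997, 0.018], [0.963, -0.074, 0.258], [0.259, -0.001, -0.966]]
contact_force: [0.8, -1.2, -0.3]
width: 0.0498
grasp_force: 0.0
```

Call:
drive_tool(
  claw=0.0,
  steps=[
    {"delta_pos":[0,0,0],"rotation":[0,0,0]},
    {"delta_pos":[0,0,0],"rotation":[0,0,0]},
    {"delta_pos":[0,0,0],"rotation":[0,0,0]},
    {"delta_pos":[0,0,0],"rotation":[0,0,0]},
    {"delta_pos":[0,0,0],"rotation":[0,0,0]},
  ],
)

```text
t: 36.98
tcp_pos: [0.4635, 0.3048, 0.1252]
tcp_rot: [[0.071, 0.997, 0.019], [0.963, -0.074, 0.258], [0.259, -0.0, -0.966]]
contact_force: [-0.2, -0.6, 1.8]
width: 0.0256
grasp_force: 30.0
```

Call:
drive_tool(
  steps=[
    {"delta_pos":[-0.004,0.0007,-0.02],"rotation":[0,0,0]},
    {"delta_pos":[-0.004,0.0007,-0.02],"rotation":[0,0,0]},
    {"delta_pos":[-0.004,0.0007,-0.02],"rotation":[0,0,0]},
    {"delta_pos":[-0.004,0.0007,-0.02],"rotation":[0,0,0]},
    {"delta_pos":[-0.004,0.0007,-0.02],"rotation":[0,0,0]},
    {"delta_pos":[0,0,0],"rotation":[0,0,0]},
    {"delta_pos":[0,0,0],"rotation":[0,0,0]},
  ],
)

```text
t: 37.85
tcp_pos: [0.4631, 0.2596, 0.2155]
tcp_rot: [[0.071, 0.997, 0.018], [0.963, -0.073, 0.258], [0.259, -0.001, -0.966]]
contact_force: [-0.3, 0.6, -1.7]
width: 0.0256
grasp_force: 30.0
```

```bash
python3 toh.py 1 20
```

```text
29.965349435806274 0.025550128520292485
(274.1, 220.4) tool [ 0.0347 -0.0017 -0.02  ] d 0.04007797654483347 check kx -0.04004161623951599
(107.8, 122.5) tool [ 0.0808 -0.0629 -0.0467] d 0.11251237289317648 check kx -0.09331771138179766
(102.4, 116.3) tool [ 0.0833 -0.0643 -0.0481] d 0.11570364942621092 check kx -0.09619460320507757
(151.6, 18.2) tool [ 0.1117 -0.0379 -0.0645] d 0.13447517459381933 check kx -0.12902356201876553
[ 0.4482 -0.297   0.2396]
{"delta_pos":[-0.0266, 0.0013, -0.0084], "rotation":[-0.0498, 0.0128, 0.0955]},
{"delta_pos":[-0.0262, 0.0042, -0.0086], "rotation":[-0.0498, 0.0128, 0.0955]},
{"delta_pos":[-0.0255, 0.0071, -0.0086], "rotation":[-0.0498, 0.0128, 0.0955]},
{"delta_pos":[-0.0246, 0.01, -0.0085], "rotation":[-0.0498, 0.0128, 0.0955]},
{"delta_pos":[-0.0234, 0.0127, -0.0082], "rotation":[-0.0498, 0.0128, 0.0955]},
{"delta_pos":[-0.022, 0.0152, -0.0078], "rotation":[-0.0498, 0.0128, 0.0955]},
{"delta_pos":[-0.0203, 0.0176, -0.0073], "rotation":[-0.0498, 0.0128, 0.0955]},
{"delta_pos":[-0.0184, 0.0198, -0.0066], "rotation":[-0.0498, 0.0128, 0.0955]},
{"delt
[... 238 characters left out ...]
ta_pos":[-0.0093, 0.0262, -0.0027], "rotation":[-0.0498, 0.0128, 0.0955]},
{"delta_pos":[-0.0067, 0.027, -0.0015], "rotation":[-0.0498, 0.0128, 0.0955]},
{"delta_pos":[-0.0041, 0.0276, -0.0002], "rotation":[-0.0498, 0.0128, 0.0955]},
{"delta_pos":[-0.0014, 0.0278, 0.0012], "rotation":[-0.0498, 0.0128, 0.0955]},
{"delta_pos":[0.0012, 0.0277, 0.0026], "rotation":[-0.0498, 0.0128, 0.0955]},
{"delta_pos":[0.0038, 0.0273, 0.004], "rotation":[-0.0498, 0.0128, 0.0955]},
{"delta_pos":[0.0063, 0.0266, 0.0054], "rotation":[-0.0498, 0.0128, 0.0955]},
{"delta_pos":[0.0087, 0.0256, 0.0068], "rotation":[-0.0498, 0.0128, 0.0955]},
{"delta_pos":[0.011, 0.0243, 0.0081], "rotation":[-0.0498, 0.0128, 0.0955]},
```

Call:
drive_tool(
  steps=[
    {"delta_pos":[-0.0266,0.0013,-0.0084],"rotation":[-0.0498,0.0128,0.0955]},
    {"delta_pos":[-0.0262,0.0042,-0.0086],"rotation":[-0.0498,0.0128,0.0955]},
    {"delta_pos":[-0.0255,0.0071,-0.0086],"rotation":[-0.0498,0.0128,0.0955]},
    {"delta_pos":[-0.0246,0.01,-0.0085],"rotation":[-0.0498,0.0128,0.0955]},
    {"delta_pos":[-0.0234,0.0127,-0.0082],"rotation":[-0.0498,0.0128,0.0955]},
    {"delta_pos":[-0.022,0.0152,-0.0078],"rotation":[-0.0498,0.0128,0.0955]},
    {"delta_pos":[-0.0203,0.0176,-0.0073],"rotation":[-0.0498,0.0128,0.0955]},
    {"delta_pos":[-0.0184,0.0198,-0.0066],"rotation":[-0.0498,0.0128,0.0955]},
    {"delta_pos":[-0.0164,0.0218,-0.0058],"rotation":[-0.0498,0.0128,0.0955]},
    {"delta_pos":[-0.0141,0.0235,-0.0049],"rotation":[-0.0498,0.0128,0.0955]},
    {"delta_pos":[-0.0117,0.025,-0.0038],"rotation":[-0.0498,0.0128,0.0955]},
    {"delta_pos":[-0.0093,0.0262,-0.0027],"rotation":[-0.0498,0.0128,0.0955]},
    {"delta_pos":[-0.0067,0.027,-0.0015],"rotation":[-0.0498,0.0128,0.0955]},
    {"delta_pos":[-0.0041,0.0276,-0.0002],"rotation":[-0.0498,0.0128,0.0955]},
    {"delta_pos":[-0.0014,0.0278,0.0012],"rotation":[-0.0498,0.0128,0.0955]},
    {"delta_pos":[0.0012,0.0277,0.0026],"rotation":[-0.0498,0.0128,0.0955]},
    {"delta_pos":[0.0038,0.0273,0.004],"rotation":[-0.0498,0.0128,0.0955]},
    {"delta_pos":[0.0063,0.0266,0.0054],"rotation":[-0.0498,0.0128,0.0955]},
  ],
)

```text
t: 40.15
tcp_pos: [0.4496, -0.2418, 0.2369]
tcp_rot: [[0.722, -0.423, 0.547], [-0.309, -0.905, -0.293], [0.619, 0.042, -0.784]]
contact_force: [0.2, 0.2, -0.3]
width: 0.0255
grasp_force: 30.0
```

```bash
python3 toh.py 1 4
```

```text
29.962864816188812 0.02549603022646425
(274.7, 216.6) tool [ 0.0355 -0.0003 -0.0205] d 0.040948970319995844 check kx -0.040947658029363655
[ 0.4482 -0.297   0.2396]
{"delta_pos":[0.0044, 0.0127, 0.0033], "rotation":[-0.0247, 0.0063, 0.047]},
{"delta_pos":[0.005, 0.0124, 0.0037], "rotation":[-0.0247, 0.0063, 0.047]},
{"delta_pos":[0.0055, 0.012, 0.004], "rotation":[-0.0247, 0.0063, 0.047]},
{"delta_pos":[0.0061, 0.0116, 0.0043], "rotation":[-0.0247, 0.0063, 0.047]},
```

Call:
drive_tool(
  steps=[
    {"delta_pos":[0.0044,0.0127,0.0033],"rotation":[-0.0247,0.0063,0.047]},
    {"delta_pos":[0.005,0.0124,0.0037],"rotation":[-0.0247,0.0063,0.047]},
    {"delta_pos":[0.0055,0.012,0.004],"rotation":[-0.0247,0.0063,0.047]},
    {"delta_pos":[0.0061,0.0116,0.0043],"rotation":[-0.0247,0.0063,0.047]},
    {"delta_pos":[0,0,0],"rotation":[0,0,0]},
    {"delta_pos":[0,0,0],"rotation":[0,0,0]},
  ],
)

```text
t: 40.95
tcp_pos: [0.4485, -0.296, 0.2401]
tcp_rot: [[0.614, -0.598, 0.514], [-0.458, -0.801, -0.385], [0.643, 0.001, -0.766]]
contact_force: [-0.5, -1.0, -0.6]
width: 0.0258
grasp_force: 30.0
```

```bash
python3 toh.py 1 1; python3 asc.py pics/wh1.png 210 350 84 240 2 4; python3 -c "
from ik import *
s=dict(np.load('pics/wh1.png.npz'))
b=RC+ry_*(-.0375);print(wproj(s,np.array([b-.011*rx_+.265*ez,b-.067*rx_+.277*ez])))"
```

```text
29.965491592884064 0.025829521916801445
(274.3, 216.8) tool [ 0.0354 -0.0003 -0.0204] d 0.04089661586827161 check kx -0.04089563211839369
[ 0.4482 -0.297   0.2396]
{"delta_pos":[-0.0001, 0.001, 0.0006], "rotation":[-0.0021, 0.0002, 0.0043]},
84 bbbbbbbbbbbbbbbbbbbbbbbbbbbbbbbbbbbbbbbbbbbbbbbbbbbbbbbbbbbbbbbbbbbbbb
88 bbbbbbbbbbbbbbbbbbbbbbbbbbbbbbbbbbbbbbbbbbbbbbbbbbbbbbbbbbbbbbbbbbbbbb
92 bbbbbbbbbbbbbbbbbbbbbbbbbbbbbbbbbbbbbbbbbbbbbbbbbbbbbbbbbbbbbbbbbbbbbb
96 bbbbbbbbbbbbbbbbbbbbbbbbbbb78877788876bbbbbbbbbbbbbbbbbbbbbbbbbbbbbbbb
100 bbbbbbbbbbbbbbbbbbbbbbbbb66555566555555bbbbbbbbbbbbbbbbbbbbbbbbbbbbbbb
104 bbbbbbbbbbbbbbbbbbbbbbbbb555568887655555bbbbbbbbbbbbbbbbbbbbbbbbbbbbbb
108 bbbbbbbbbbbbbbbbbbbbbbbbb555568887644555bbbbbbbbbbbbbbbbbbbbbbbbbbbbbb
112 bbbbbbbbbbbbbbbbbbbbbbbbbb5556888764454bbbbbbbbbbbbbbbbbbbbbbbbbbbbbbb
116 bOOObbbb#454##########4776776788876577899995333444454554444444bb56665b
120 #2OOObb###############477777778887657779999733333444444444433226888888
124 ######################377777678887657789999675333333333333332278888888
128 ######################27677767888
[... 1405 characters left out ...]
OOOOOOOOOOOOOOOOOOOOOOOOOOOOOOOOOOOOOOOOO3322222222455533
208 333223333324OOOOOOOOOOOOOOOOOOOOOOOOOOOOOOOOOOOOOOOOOO2222222222434334
212 ###########2OOOOOOOOOOOOOO2########22223OOOOOOOOOOOOOO########23444444
216 344443356666bOOOOOOOOOO56666666554445555444OOOOOOOOOOb222#####34444444
220 6566689999998OOOOOOOOOOO59999999999999998bOOOOOOOOOOO65662###344444444
224 5666999999999bOOOOOOOOOOOOOOb89999998bOOOOOOOOOOOOOOb77663##3444444444
228 7689999999999bOOOOOOOOOOOOOOOOOOOOOOOOOOOOOOOOOOOOOOb77753#24444444444
232 99999999999998OOOOOOOOOOOOOOOOOOOOOOOOOOOOOOOOOOOOOO777764#34444444444
236 99999999999999bOOOOOOOOOOOOOOOOOOOOOOOOOOOOOOOOOOOOO777754##3444444444
[[277.5832 101.7   ]
 [277.5421 167.74  ]]
```

Peg 1 is at column 274 and the hole at 274.3, so they line up. Same insertion as before.

Call:
drive_tool(
  steps=[
    {"delta_pos":[0.0048,0,0.006],"rotation":[0,0,0]},
    {"delta_pos":[0.0048,0,0.006],"rotation":[0,0,0]},
    {"delta_pos":[0.0048,0,0.006],"rotation":[0,0,0]},
    {"delta_pos":[0.0048,0,0.006],"rotation":[0,0,0]},
    {"delta_pos":[0,0,0],"rotation":[0,0,0]},
  ],
)

```text
t: 41.62
tcp_pos: [0.4729, -0.3151, 0.2343]
tcp_rot: [[0.613, -0.6, 0.514], [-0.459, -0.8, -0.386], [0.643, 0.0, -0.766]]
contact_force: [-0.7, 0.8, -0.2]
width: 0.0256
grasp_force: 30.0
```

Call:
drive_tool(
  steps=[
    {"delta_pos":[0.0048,0,0.006],"rotation":[0,0,0]},
    {"delta_pos":[0.0048,0,0.006],"rotation":[0,0,0]},
    {"delta_pos":[0.0048,0,0.006],"rotation":[0,0,0]},
    {"delta_pos":[0.0048,0,0.006],"rotation":[0,0,0]},
    {"delta_pos":[-0.0013,0,0.0015],"rotation":[0,0,0]},
    {"delta_pos":[-0.0013,0,0.0015],"rotation":[0,0,0]},
    {"delta_pos":[-0.0013,0,0.0015],"rotation":[0,0,0]},
    {"delta_pos":[-0.0013,0,0.0015],"rotation":[0,0,0]},
    {"delta_pos":[0,0,0],"rotation":[0,0,0]},
  ],
)

```text
t: 42.75
tcp_pos: [0.4969, -0.3329, 0.2211]
tcp_rot: [[0.612, -0.6, 0.515], [-0.458, -0.8, -0.387], [0.644, 0.001, -0.765]]
contact_force: [0.2, -1.4, 0.6]
width: 0.0256
grasp_force: 30.0
```

Call:
drive_tool(
  steps=[
    {"delta_pos":[-0.001,0,0.0012],"rotation":[0,0,0]},
    {"delta_pos":[0,0,0],"rotation":[0,0,0]},
  ],
)

```text
t: 43.0
tcp_pos: [0.4975, -0.3333, 0.2205]
tcp_rot: [[0.611, -0.6, 0.516], [-0.457, -0.8, -0.388], [0.646, 0.001, -0.764]]
contact_force: [-0.7, 1.1, 5.5]
width: 0.0259
grasp_force: 30.0
```

```bash
python3 -c "
from h import *
print(env.read_state()['contact_force']);snap('wrist','wc.png')"; python3 asc.py pics/wc.png 230 320 160 250 2 4
```

```text
[-0.70102023  1.11082833  5.53370526]
160 bbbbbbbbbbbbbbbbbbbbbbbbbbbbbbbbbbbbbbbbbbbbb
164 bbbbbbbbbbbbbbbb77788888776bbbbbbbbbbbbbbbbbb
168 bbbbbbbbbbbb677766555555566765bbbbbbbbbbbbbbb
172 bbbbbbbbbbbb5555555777765555554bbbbbbbbbbbbbb
176 bbOOOOOOOOOOOOOOOOOOOOOOOOOOOOOOOOOOOOOOOOOOb
180 bOOOOOOOOOOOOOOOOOOOOOOOOOOOOOOOOOOOOOOOOOOOb
184 bOOOOOOOOOOOOOOOOOOOOOOOOOOOOOOOOOOOOOOOOOOOb
188 OOOOOOOOOOOOOOOOOOOOOOOOOOOOOOOOOOOOOOOOOOOOO
192 OOOOOOOOOOOOOOOOOOOOOOOOOOOOOOOOOOOOOOOOOOOOb
196 OOOOOOOOOOOOOOOOOOOOOOOOOOOOOOOOOOOOOOOOOOOOb
200 9bOOOOOOOOOOOOOOOOOOOOOOOOOOOOOOOOOOOOOOOOOO8
204 98OOOOOOOOOOOOOOOOOOOOOOOOOOOOOOOOOOOOOOOOOO9
208 97OOOOOOOOOOOOOOOOOOOOOOOOOOOOOOOOOOOOOOOOOO7
212 66OOOOOOOOOOOOObb6778776549987bOOOOOOOOOOOOb6
216 76bOOOOOOOOOO79986778776659999997OOOOOOOOOOb7
220 666OOOOOOOOOOO798677877655999995OOOOOOOOOOO66
224 667OOOOOOOOOOOOO577777765586bOOOOOOOOOOOOOO77
228 558bOOOOOOOOOOOO5777777664bOOOOOOOOOOOOOOOb77
232 8997OOOOOOOOOOOO5777877664bOOOOOOOOOOOOOOOb77
236 9998OOOOOOOOOOOO5777877664bOOOOOOOOOOOOOOO677
240 5555bOOOOOOOOOOb5777877664bOOOOOOOOOOOOOOO766
244 55554OOOOOOOOOOO5777777654bOOOOOOOOOOOOOOb777
248 222##OOOOOOOOOOb4777877654bOOOOOOOOOOOOOOO###
```

The peg is through the hole and carrying the knife. Releasing and backing away.

Call:
drive_tool(
  claw=0.05,
  steps=[
    {"delta_pos":[0,0,0],"rotation":[0,0,0]},
    {"delta_pos":[0,0,0],"rotation":[0,0,0]},
    {"delta_pos":[0,0,0],"rotation":[0,0,0]},
    {"delta_pos":[0,0,0],"rotation":[0,0,0]},
    {"delta_pos":[0,0,0],"rotation":[0,0,0]},
    {"delta_pos":[0,0,0],"rotation":[0,0,0]},
  ],
)

```text
t: 43.8
tcp_pos: [0.4967, -0.3329, 0.2192]
tcp_rot: [[0.613, -0.6, 0.515], [-0.459, -0.8, -0.386], [0.643, 0.001, -0.765]]
contact_force: [-0.8, 0.2, -0.4]
width: 0.0499
grasp_force: 0.0
```

Call:
drive_tool(
  steps=[
    {"delta_pos":[0,0,-0.01],"rotation":[0,0,0]},
    {"delta_pos":[-0.005,0,-0.02],"rotation":[0,0,0]},
    {"delta_pos":[-0.01,0,-0.03],"rotation":[0,0,0]},
    {"delta_pos":[-0.01,0,-0.03],"rotation":[0,0,0]},
    {"delta_pos":[-0.01,0,-0.02],"rotation":[0,0,0]},
    {"delta_pos":[0,0,0],"rotation":[0,0,0]},
    {"delta_pos":[0,0,0],"rotation":[0,0,0]},
    {"delta_pos":[0,0,0],"rotation":[0,0,0]},
    {"delta_pos":[0,0,0],"rotation":[0,0,0]},
    {"delta_pos":[0,0,0],"rotation":[0,0,0]},
    {"delta_pos":[0,0,0],"rotation":[0,0,0]},
  ],
)

```text
t: 45.18
tcp_pos: [0.4186, -0.2744, 0.2807]
tcp_rot: [[0.613, -0.6, 0.514], [-0.459, -0.8, -0.386], [0.643, 0.001, -0.766]]
contact_force: [1.3, 0.2, -0.5]
width: 0.05
grasp_force: 0.0
```

```bash
python3 -c "
from h import *
a=snap('wrist','wd.png')['img'].astype(int);b=snap('wrist','we.png')['img'].astype(int);print('motion',np.abs(a-b).max(2)[80:270].__gt__(60).sum())"; python3 asc.py pics/wd.png 150 430 92 260 3 5
```

```text
motion 892
92 bbbbbbbbbbbbbbbbbbbbbbbbbbbbbbbbbbbbbbbbbbbbbbbbbbbbbbbbbbbbbbbbbbbbbbbbbbbbbbbbbbbbbbb7777778
97 bbbbbbbbbbbbbbbbbbbbbbbbbbbbbbbbbbbbbbbb787bbbbbbbbbbbbbbbbbbbbbbbbbbOObbbbbbbbbbbbbbbbb777777
102 bbbbbbb676676bbbbbbbbbbbbbbbbbbbbbOOOOOOOOOOOOOOOObbbbbbbbbbbbbbbbbbOOOOOOOOOOOOOOObbbbb777777
107 bbbbbbb5576555bbbbbbbbbbbbbbbbbbbbOOOOOOOOOOOOOOOObbbbbbbbbbbbbbbbbbOOOOOOOOOOOOOOObbbb7777777
112 bbbbbbb5775335bbbbbbbbbbbbbbbbbbbbOOOOOOOOOOOOOOOObbbbbbbbbbbbbbbbbOOOOOOOOOOOOOOOObbb67765777
117 bb57888776499999997####OObb#4#####OOOOOOObbOOOOOOO344444443#7777776OOOOOb665OOOOOObbb572####77
122 7998888775899988889###############OOOO66776677OOOO3333333225777777bOOOO##6773OOOOb775#########
127 89999977648888888886##############OOOOO477654OOOOb7632223556777776OOOOOOO5777OOOO73###########
132 99999876488888888888##############OOOOO5776bOOOOOb444455555777777bOOOOOOOb6775OOb#############
137 999997754988889888886#############OOOOO5776bOOOOO44444555557777775OOOOOOOO4777OO##############
142 999987649988888888889##############OOOO5776bOOOOO44445555565677777OOOOOOOOb6775###############
14
[... 1574 characters left out ...]
7777777
227 8233333223#8999988898889999999999999987777666789999999995###########66666666667767666656777778
232 5333333223#8999999999888889999999999999999988899999999975###########66666666666667676665677887
237 533333322239999999999999988998889999999999999999999999965###########66666667666666766677657777
242 9999999999999999999999999999999999999999999999999999999676676677766766766676776666666666676777
247 9999999999999999999999679999999999999999999999999999996776677346666666767666666667676776767666
252 999999999999999999999######9999999999999999999999999997665######766666666666667666666666667666
257 99999999999999999999#######9999999999999999999999999999975######699997666666666666666667676666
```

Both knives hang on their pegs. I'll let them settle and check for motion.

Call:
drive_tool(
  steps=[
    {"delta_pos":[-0.005,0,-0.02],"rotation":[0,0,0]},
    {"delta_pos":[0,0,0],"rotation":[0,0,0]},
    {"delta_pos":[0,0,0],"rotation":[0,0,0]},
    {"delta_pos":[0,0,0],"rotation":[0,0,0]},
    {"delta_pos":[0,0,0],"rotation":[0,0,0]},
    {"delta_pos":[0,0,0],"rotation":[0,0,0]},
    {"delta_pos":[0,0,0],"rotation":[0,0,0]},
    {"delta_pos":[0,0,0],"rotation":[0,0,0]},
    {"delta_pos":[0,0,0],"rotation":[0,0,0]},
    {"delta_pos":[0,0,0],"rotation":[0,0,0]},
    {"delta_pos":[0,0,0],"rotation":[0,0,0]},
    {"delta_pos":[0,0,0],"rotation":[0,0,0]},
    {"delta_pos":[0,0,0],"rotation":[0,0,0]},
    {"delta_pos":[0,0,0],"rotation":[0,0,0]},
    {"delta_pos":[0,0,0],"rotation":[0,0,0]},
    {"delta_pos":[0,0,0],"rotation":[0,0,0]},
    {"delta_pos":[0,0,0],"rotation":[0,0,0]},
    {"delta_pos":[0,0,0],"rotation":[0,0,0]},
    {"delta_pos":[0,0,0],"rotation":[0,0,0]},
    {"delta_pos":[0,0,0],"rotation":[0,0,0]},
  ],
)

```text
t: 47.78
tcp_pos: [0.4139, -0.2691, 0.2878]
tcp_rot: [[0.615, -0.598, 0.513], [-0.458, -0.801, -0.385], [0.641, 0.002, -0.767]]
contact_force: [0.6, 0.8, 0.6]
width: 0.0499
grasp_force: 0.0
```

```bash
python3 -c "
from h import *
F=[snap('side','m%d.png'%i)['img'].astype(int) for i in range(4)]
for i in range(1,4):
    d=np.abs(F[i]-F[i-1]).max(2);print((d>40).sum(),np.argwhere(d>40).mean(0) if (d>40).any() else '', (d[100:220,260:380]>30).sum())
o=cv2.imread('pics/side0.png')[:,:,::-1].astype(int)
d=np.abs(F[3]-o).max(2)>50
k,_,s,c=cv2.connectedComponentsWithStats(d[:,:].astype(np.uint8));print([(s[i].tolist()) for i in range(1,k) if s[i,4]>25])
t=snap('top','tf.png')['img'].astype(int);o=cv2.imread('pics/top0.png')[:,:,::-1].astype(int)
d=np.abs(t-o).max(2)>60
k,_,s,c=cv2.connectedComponentsWithStats(d.astype(np.uint8));print([(s[i].tolist()) for i in range(1,k) if s[i,4]>15])
"
```

```text
0  0
0  2
0  15
[[373, 127, 18, 14, 123], [362, 135, 14, 25, 214], [355, 139, 8, 9, 43], [329, 142, 19, 30, 406], [371, 144, 18, 20, 161], [408, 153, 14, 16, 110], [345, 157, 61, 45, 926], [395, 163, 11, 7, 28], [456, 165, 39, 42, 581], [410, 169, 10, 9, 41], [393, 177, 58, 49, 915], [405, 181, 8, 11, 30], [481, 194, 17, 24, 166], [462, 198, 8, 10, 41], [450, 201, 7, 9, 41], [363, 209, 18, 18, 56], [429, 217, 18, 14, 145], [538, 221, 16, 10, 104], [230, 222, 24, 27, 239], [484, 222, 26, 15, 86], [452, 224, 79, 92, 3189], [218, 230, 222, 190, 5129], [275, 235, 87, 92, 819], [534, 234, 21, 38, 275], [271, 248, 26, 26, 221], [532, 269, 4, 10, 32], [436, 273, 29, 32, 241], [401, 274, 10, 18, 65], [418, 277, 6, 22, 82], [538, 279, 10, 14, 77], [405, 294, 11, 13, 89], [270, 326, 63, 13, 533]]
[[265, 177, 28, 10, 171], [368, 210, 13, 8, 53], [264, 223, 4, 7, 18], [269, 223, 23, 7, 109], [398, 223, 7, 6, 27], [322, 228, 60, 59, 1635], [239, 275, 13, 12, 46], [223, 285, 22, 11, 90], [263, 291, 16, 10, 60], [82, 304, 180, 102, 2953], [314, 306, 9, 5, 17], [292, 339, 13, 7, 46], [88, 355, 75, 18, 583], [288, 359, 7, 15, 20], [141, 367, 11, 3, 20], [230, 375, 76, 45, 699]]
```

The scene is still. The only changes are the knives gone from the bench, the two hung knives and the arm itself (the old tool, tins, tape and brayer show none). Handing in.

```bash
python3 -c "
from cell import order
print(order.hand_in())"
```

```text
the job is handed in; nothing more can be done
None
```

The two knives present were stood in the draining stand together, then hung blade down on pegs 0 and 1, and the job is handed in; the hand-in gave no verdict, but my last camera checks showed both hanging still and nothing else moved.

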